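# Load and clamp the paint shaker

## Robot

A 6-joint arm with a two-finger parallel gripper is mounted at the origin on the work surface. World frame = base frame: x ahead of the robot, y to its left, z up, the work surface at z = 0. Lengths are in m, angles in rad, forces in N, time in s.
With the tool pointing down it reaches from about 0.275 to 1 m from the base axis. Payload 8.4 kg.
Tool frame: the origin (TCP) lies at the very end of the fingers, on their centre line; the grasp point (between the pads) lies behind it (ctrl.pinch_z is the z of the grasp point in the tool frame, in m); z points along the fingers, y is the direction in which the jaws open and shut (so a half turn about z gives the same grasp; the last joint's range is limited). The gripper opens to 85 mm and grips with 20 to 120 N. Pads are 22 mm wide; open, the fingers measure 114 mm over their backs; the gripper's body (76 mm by 85 mm) begins 54 mm behind the grasp point. The pads swing forward as they close: fully open they stand 13 mm farther back than shut.
Start: joints at [-1.18, 0.353, 1.633, -0, 1.155, -0.002], TCP at [0.239, -0.577, 0.231] pointing down, gripper open.
Joint ranges: [-2.63, 2.63], [-0.92, 2.1], [0.06, 2.66], [-1.3, 4.44], [0, 2.69], [-3.02, 3.02]. Speed limits (rad/s): [2.22, 2.22, 2.79, 3.14, 3.14, 3.14].

## Interface

Orientations are given as a rotation vector (axis times angle).
In Python, from station import ctrl gives the robot as it stands. The module is installed in compiled form; this text tells all that it offers.
- The arm moves only by the tool apply_moves, never from a script. Its argument "deltas" is a list of rows, each an object with "gripper": the finger opening in mm, from 0 to 85.4; "delta_pos": the shift along the tool's x, y, z in mm, a list of three; "rotation": the turn, a rotation vector about the tool's x, y, z in degrees, a list of three. A call has exactly 8 rows; each row is the pose to reach, as a shift and turn from the pose commanded when the call began, along the tool's axes at that moment; what a row does not reach only later rows make up. A row lasts 1/8 s, in which the tool goes at most 62.5 mm and 10.7 degrees, less where a joint would pass 70% of its speed; a pose out of reach is approached as far as the arm can. A call with a gripper value outside its range is refused whole. The fingers move at their own pace and stop on an object; "newtons" is the grip in N (left out, the last holds). Time passes only in rows, so rows that repeat a pose let the fingers close, or fill a call up. It gives the time, the measured TCP pose, the force and the opening at its end, in the units of the state.
- ctrl.read_state(): the state, without advancing time (a new reading comes with each control period).
- ctrl.camera(name): name is "scene" or "top"; returns (picture, depth): 420x560x3 uint8, red, green, blue; 420x560 float32, m along the optical axis (not along the pixel's ray), 0 where there is no reading.
- ctrl.calibration(name): a dict with "intrinsics" (3x3 intrinsics, pixels), "D" ([k1, k2, p1, p2, k3] as OpenCV has them; the pictures are not rectified), "position" and "rotation" of the camera in the world. Camera axes: x right, y down, z forward; pixel columns grow to the right and rows downward; lengths in m; the calibration is good to about 2 mm. A picture is of the moment at which its call begins. calibration takes no time and is no camera call.
- ctrl.job_done(): hands the job in, once; it reports no verdict.
The state is a dict: "time_s": time; "joint_pos": joint angles; "dq": joint speeds; "effort": joint torques, N m; "tcp_pos": TCP position; "tool_rot": TCP orientation; "force": force on the tool from outside, world axes, zero at the start; "wrist_torque": the same for the moment, N m; "grip_width": finger opening in m.
Only numpy, scipy, OpenCV 4.12 (cv2) and the standard library are available. Lean on these libraries where they do the work, as an engineer would, in place of code of your own. Each camera call takes 0.05 s, during which the arm holds its last target.

## Task

Get the paint shaker ready to run: stand every yellow-labelled tin upright in the sliding tray, one to a pocket, push the tray fully home and lock it by pushing the square-headed pin through the fork and the tray's lug until its head seats. Then crank the handwheel clockwise until the pressure plate meets the tin lids and give it another quarter to half turn, no more, so that all the tins are held. Leave the aerosol, the brush and the glass jar where they are.

Things in the scene. Friction and masses are not known exactly. Their poses are not given: they have to be found in the camera images.
- shaker: The bench paint shaker, fixed to the bench: grey base 290 x 410 mm, two upright columns 316 mm apart carrying a grey crossbeam (top 236 mm above the bench, 100 mm deep from 34 mm in front of the wheel's axis, 345 mm long), black handwheel on top, low drive housing (110 mm high) at the back. Origin at bench level under the handwheel's axis; x points to the back of the machine (away from the robot), y to its left side seen from the robot, z up.
- tray (a joint): Slide of the aluminium tin tray, in m: 0 = fully home under the pressure plate, against its stop; 0.16 = drawn right out towards the robot. About 3 N of friction holds it where it is left.
- tray_floor (a point): Middle of the tray's floor, on its upper face, 54 mm above the bench; axes as shaker, moves with the tray. The tray has one row of four square pockets side by side along y, each 66 mm square inside, with walls 22 mm high. In front of it the grey tray front (8 mm thick, its front face 50 mm ahead of this point in -x, from 214 mm to the right to 142 mm to the left, top 86 mm above the bench). Behind the right end of the tray front the upright lug runs back.
- pocket0 (a point): Middle of the floor of the leftmost pocket (+y); the floors are flat, moves with the tray.
- pocket1 (a point): The same for the second pocket from the left, 70 mm on.
- pocket2 (a point): The same for the third pocket.
- pocket3 (a point): The same for the rightmost pocket (-y).
- tray_handle (a point): Middle of the tray's pull handle, a level round bar 10 mm thick and 160 mm long along the tray's y, 68 mm above the bench, 30 mm in front of the tray front.
- lug (a point): Middle of the hole (18.5 mm) in the tray's lug, an upright steel plate 8 mm thick across y, 34 mm high; it moves with the tray, and lies on the line of the fork's holes only when the tray is fully home.
- fork (a point): Where the pin goes in: middle of the mouth of the fork's hole, on the outer face of its right-hand cheek, 70 mm above the bench; axes as shaker. The fork is two upright steel cheeks 8 mm thick, fixed to the machine's deck (46 mm above the bench) at the right of the tray, top 92 mm above the bench; holes 18.5 mm. The pin goes in along +y (from the right side of the machine towards its middle): cheek, lug, cheek are 30 mm through in all.
- wheel (a joint): Angle of the handwheel in rad, grows as it is turned clockwise seen from above (0 to 12). Clockwise drives the pressure plate down 16 mm a turn (2.55 mm per rad). At 0 the plate's underside is 150 mm above the bench. It turns stiffly (0.15 N m) and stays where it is left.
- wheel_center (a point): Centre of the handwheel's rim, on its upright axis, 276 mm above the bench. The rim is a round ring 14 mm thick, 62 mm from the axis to the middle of the ring. Three spokes, 10 mm thick, lead up to the rim from a hub 30 mm across; one lies along this frame's x axis (turns with the wheel), the others at 120 degrees. Rim top to crossbeam: 47 mm.
- pad (a joint): How far the springs over the pressure plate are pressed together, in m: 0 while the plate hangs free; grows by 16 mm a turn of the wheel once the plate meets the tin lids; it is spring-bound at 0.014. The springs give 9 N as they start and 3 N more per mm.
- pad_face (a point): Middle of the underside of the pressure plate (62 x 272 mm, rubber-faced); it moves up and down.
- tin0: A paint tin, steel with a yellow label, 60 mm across and 80 mm high, 0.2 to 0.45 kg. Origin at the middle of its underside, z up its axis. All tins are alike; some starts have only two or three of them.
- tin1: A paint tin, steel with a yellow label, 60 mm across and 80 mm high, 0.2 to 0.45 kg. Origin at the middle of its underside, z up its axis. All tins are alike; some starts have only two or three of them.
- tin2: A paint tin, steel with a yellow label, 60 mm across and 80 mm high, 0.2 to 0.45 kg. Origin at the middle of its underside, z up its axis. All tins are alike; some starts have only two or three of them.
- tin3: A paint tin, steel with a yellow label, 60 mm across and 80 mm high, 0.2 to 0.45 kg. Origin at the middle of its underside, z up its axis. All tins are alike; some starts have only two or three of them.
- pin: The locking pin, steel, 0.2 kg: square head 28 x 28 mm and 32 mm long, round shank 16 mm thick and 52 mm long with a tapered tip. Origin on its axis at the face of the head that seats against the fork; x points along the shank to the tip. It lies level on a flat of its head, its axis 14 mm above the bench.
- pin_tip (a point): Tip of the pin's shank, on its axis, 52 mm from the head's seating face.
- aerosol: A spray can, 52 mm across and about 165 mm high, standing on the bench; to be left alone. Origin at its underside.
- brush: A paint brush 200 mm long lying on the bench; to be left alone. Origin under its middle.
- jar: A glass jar 76 mm across and 90 mm high with a white cap; to be left alone. Origin at its underside.
Not all that is in view belongs to the job. Of the things that look like the pin, take the one that is farthest to the robot's right at the start.

How it is judged:
On the way, in this order (a step that is already met when the one before it is completed fails the run):
1. every tin that is there stands in a pocket of the tray (x of tin0 in the frame of tray_floor between -0.01 and 0.01 m and y of tin0 in the frame of tray_floor between -0.115 and 0.115 m and z of tin0 in the frame of tray_floor between -0.004 and 0.006 m and angle between each of tin0, tin1, tin2, tin3's own z axis and vertical below 0.1 rad and x of tin1 in the frame of tray_floor between -0.01 and 0.01 m and y of tin1 in the frame of tray_floor between -0.115 and 0.115 m and z of tin1 in the frame of tray_floor between -0.004 and 0.006 m and x of tin2 in the frame of tray_floor between -0.01 and 0.01 m and y of tin2 in the frame of tray_floor between -0.115 and 0.115 m and z of tin2 in the frame of tray_floor between -0.004 and 0.006 m and x of tin3 in the frame of tray_floor between -0.01 and 0.01 m and y of tin3 in the frame of tray_floor between -0.115 and 0.115 m and z of tin3 in the frame of tray_floor between -0.004 and 0.006 m), for 0.2 s.
2. the loaded tray is pushed fully home (all of step 1 and value of joint tray below 0.004 m), for 0.2 s.
3. the pin is through the fork and the lug, its head against the fork (value of joint tray below 0.004 m and y of pin in the frame of fork between -0.006 and 0.004 m and x of pin in the frame of fork between -0.006 and 0.006 m and z of pin in the frame of fork between -0.006 and 0.006 m and y of pin_tip in the frame of fork above 0.043 m), for 0.2 s.
4. the pressure plate is down on the lids, a quarter to half a turn past first touch (all of step 3 and value of joint pad between 0.0025 and 0.01 m), for 0.2 s.
At the end, for the whole second after the job is handed in: every tin present stands upright in a tray pocket; the tray is home within 4 mm; the pin is through fork and lug with its head within 6 mm of the fork's face; the plate's springs are pressed together by 2.5 to 10 mm (about 0.15 to 0.63 turn past first touch); all at rest and released (all of step 1 and all of step 4 and linear speed of each of pin, tin0, tin1, tin2, tin3 below 0.02 m/s and velocity of joint wheel below 0.05 rad/s).
It fails at once if the handwheel was overtightened (springs pressed together by more than 12 mm) (value of joint pad above 0.012 m).
It fails at once if the aerosol was knocked aside (distance of aerosol from where it was at the start of the episode above 0.04 m).
It fails at once if the brush was knocked aside (distance of brush from where it was at the start of the episode above 0.04 m).
It fails at once if the jar was knocked aside (distance of jar from where it was at the start of the episode above 0.04 m).
Of tin0, tin1, tin2, tin3 only 2 to 4 are there at a start; the rules pass over those that are not, and their reading is None.
At some moment in a run one of tin0, tin1, tin2, tin3, pin may be knocked a few centimetres aside while the robot is not near it.
Once in a run the grip may slacken for a moment while it holds something.
It also fails if it takes over 210 s, if anything falls off the work surface, if the arm or the gripper's body presses on something with over 40 N, if the wrist force passes 120 N, or if a joint passes its speed limit or range.

## Working session

There is one attempt and no reset: what is moved stays moved. The work goes in short steps, Python scripts to look and compute and a tool call to move; the robot and the scene stay as the last step left them, time stands still between calls to the robot, and variables do not carry over. Pictures are saved under pics/ and viewed, and the job is handed in when it is done.

Besides the shell and the picture viewer there is one more tool, called as name([rows], argument=value, ...), one row to a line, values as JSON. apply_moves: Moves the arm, as the interface text tells. Its arguments: {"type":"object","properties":{"deltas":{"type":"array"},"newtons":{"type":"number"}},"required":["deltas"]}

```bash
ls; mkdir -p pics
python3 - <<'E'
from station import ctrl
import cv2,numpy as np
np.set_printoptions(precision=4,suppress=True)
print(ctrl.read_state(), ctrl.pinch_z)
for n in("scene","top"):
    p,d=ctrl.camera(n); cv2.imwrite(f"pics/{n}0.png",p[:,:,::-1]); np.save(f"pics/{n}0_d.npy",d); np.save(f"pics/{n}0.npy",p)
    print(n,ctrl.calibration(n))
E
```

```text
pics
{'time_s': 0.0, 'joint_pos': array([-1.1804,  0.3537,  1.6342,  0.    ,  1.1552, -0.0024]), 'dq': array([ 0.0007, -0.0004,  0.0031,  0.0009,  0.    ,  0.0007]), 'effort': array([ -0.0018, -60.5262, -34.2063,   0.    ,   0.0095,  -0.    ]), 'tcp_pos': array([ 0.239 , -0.5769,  0.2305]), 'tool_rot': array([-3.0797, -0.6128,  0.0004]), 'force': array([-0.6395, -0.1484,  0.1408]), 'wrist_torque': array([-0.0012,  0.0272, -0.0053]), 'grip_width': 0.08530556711906398} -0.0187
scene {'intrinsics': array([[385.9146,   0.    , 278.8198],
       [  0.    , 385.9146, 208.9575],
       [  0.    ,   0.    ,   1.    ]]), 'D': array([0.0347, 0.    , 0.    , 0.    , 0.    ]), 'position': array([0.0799, 0.5505, 0.9163]), 'rotation': array([-0.9225,  2.5651, -1.02  ])}
top {'intrinsics': array([[388.6709,   0.    , 276.5432],
       [  0.    , 388.6709, 207.3882],
       [  0.    ,   0.    ,   1.    ]]), 'D': array([-0.0405,  0.    ,  0.    ,  0.    ,  0.    ]), 'position': array([0.3834, 0.0104, 1.2714]), 'rotation': array([-2.1611,  2.172 , -0.1214])}
```

View pics/scene0.png

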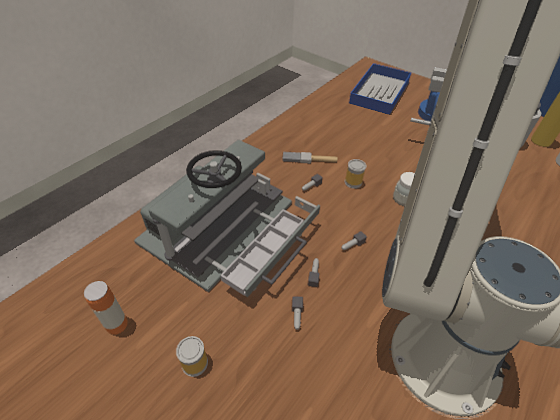

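View pics/top0.png

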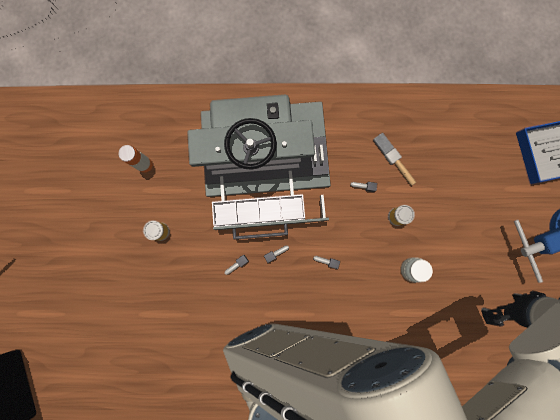

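The top view shows two tins at (155,231) and (403,216), and the jar at (417,270). The aerosol is at (130,155) and the brush at (395,158). There are four pin-like parts, and the rightmost is at (364,186). Next I'll write helpers and measure.

```bash
cat > h.py <<'E'
from station import ctrl
import cv2,numpy as np
from scipy.spatial.transform import Rotation as R
np.set_printoptions(precision=4,suppress=True)
C={n:ctrl.calibration(n) for n in("scene","top")}
def snap(n,tag):
    p,d=ctrl.camera(n); cv2.imwrite(f"pics/{n}{tag}.png",p[:,:,::-1]); np.save(f"pics/{n}{tag}.npy",p); np.save(f"pics/{n}{tag}_d.npy",d); return p,d
def load(n,tag): return np.load(f"pics/{n}{tag}.npy"),np.load(f"pics/{n}{tag}_d.npy")
def rays(n,uv):
    c=C[n]; q=cv2.undistortPoints(np.float64(uv).reshape(-1,1,2),c["intrinsics"],c["D"]).reshape(-1,2)
    return np.c_[q,np.ones(len(q))]@R.from_rotvec(c["rotation"]).as_matrix().T
def onz(n,uv,z):
    r=rays(n,uv); o=C[n]["position"]; return o+r*((z-o[2])/r[:,2])[:,None]
def cloud(n,d):
    v,u=np.mgrid[0:420,0:560]; uv=np.c_[u.ravel(),v.ravel()]
    P=C[n]["position"]+rays(n,uv)*d.ravel()[:,None]; P[d.ravel()==0]=np.nan
    return P.reshape(420,560,3)
def proj(n,P):
    c=C[n]; Rm=R.from_rotvec(c["rotation"]).as_matrix()
    return cv2.projectPoints(np.float64(P).reshape(-1,1,3),R.from_matrix(Rm.T).as_rotvec(),-Rm.T@c["position"],c["intrinsics"],c["D"])[0].reshape(-1,2)
def tri(uvs):
    A=np.zeros((3,3));b=np.zeros(3)
    for n,uv in uvs:
        r=rays(n,[uv])[0]; r/=np.linalg.norm(r); M=np.eye(3)-np.outer(r,r); A+=M; b+=M@C[n]["position"]
    return np.linalg.solve(A,b)
E
python3 - <<'E'
from h import *
for n in("scene","top"):
    p,d=load(n,"0"); P=cloud(n,d)
    if n=="top":
        for nm,(u,v) in dict(tinL=(155,231),tinR=(403,216),jar=(417,270),pin=(364,186),head=(372,187),aer=(130,155),wheelhub=(250,143),table=(350,300),beam=(200,150),trayfl=(260,212),brush=(400,165),tf=(270,225)).items(): print(nm,P[v,u])
    hsv=cv2.cvtColor(p,cv2.COLOR_RGB2HSV)
    m=cv2.inRange(hsv,(15,120,90),(32,255,255)); 
    k,l,s,c=cv2.connectedComponentsWithStats(m)
    print(n,[(s[i],c[i]) for i in range(1,k) if s[i,4]>15])
p,_=load("top","0"); cv2.imwrite("pics/t_crop.png",cv2.resize(p[80:280,180:440,::-1],None,fx=3,fy=3,interpolation=cv2.INTER_CUBIC))
p,_=load("scene","0"); cv2.imwrite("pics/s_crop.png",cv2.resize(p[130:330,130:390,::-1],None,fx=3,fy=3,interpolation=cv2.INTER_CUBIC))
E
```

```text
scene [(array([531,  92,  29,  55, 834], dtype=int32), array([548.2482, 125.6235])), (array([345, 167,  20,  18, 191], dtype=int32), array([353.7225, 177.7487])), (array([180, 349,  27,  25, 239], dtype=int32), array([195.5314, 365.3013]))]
tinL [0.4429 0.3817 0.0767]
tinR [ 0.4855 -0.385   0.0774]
jar [ 0.3205 -0.4152  0.0961]
pin [ 0.5896 -0.2799  0.0188]
head [ 0.5842 -0.3029  0.0313]
aer [0.6617 0.4359 0.1615]
wheelhub [0.6587 0.0752 0.2911]
table [ 0.2219 -0.228   0.0027]
beam [0.656  0.2158 0.2337]
trayfl [0.5028 0.0589 0.0508]
brush [ 0.6583 -0.4     0.0234]
tf [0.4607 0.0273 0.0641]
top [(array([390, 208,  12,  17,  72], dtype=int32), array([393.4722, 216.9306])), (array([157, 222,  11,  18,  60], dtype=int32), array([163.6667, 231.6167]))]
```

View pics/t_crop.png

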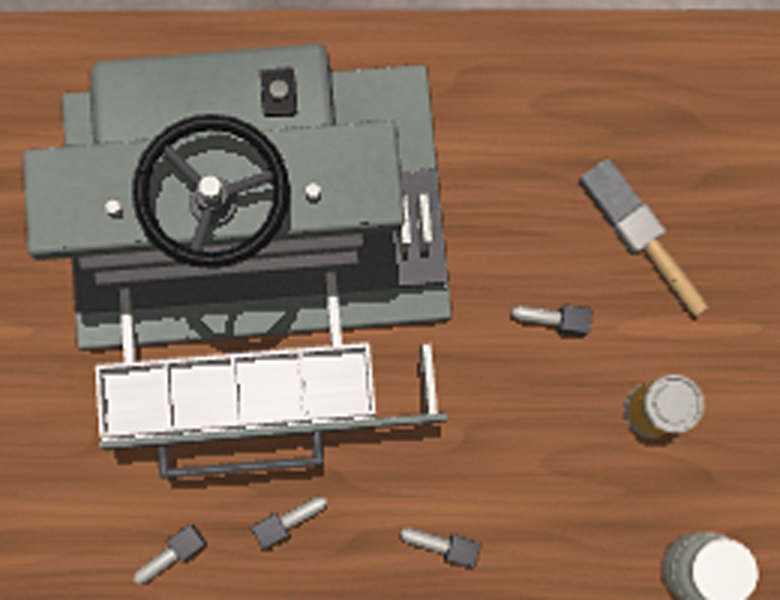

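View pics/s_crop.png

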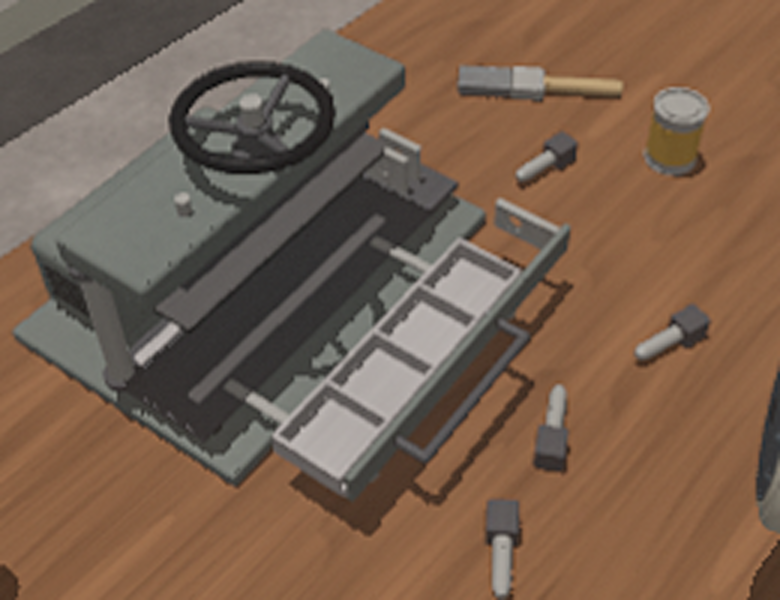

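The tray is drawn out with all four pockets empty. The machine is yawed slightly, and the fork slots are at crop (405-425,220) in the top view. Next I'll fit the machine pose, tins and pin from depth clouds and rays.

Run:
```python
from h import *
for n in("top","scene"):
    p,d=load(n,"0"); P=cloud(n,d); Z=P[...,2]
    print("==",n)
    def rect(mask,z,name):
        m=mask.astype(np.uint8); k,l,s,c=cv2.connectedComponentsWithStats(m); i=1+np.argmax(s[1:,4]); 
        v,u=np.nonzero(l==i); X=onz(n,np.c_[u,v],z)[:,:2] if z else P[v,u,:2]
        (cx,cy),(w,h),a=cv2.minAreaRect((X*1000).astype(np.float32)); print(name,len(v),"c",cx,cy,"wh",w,h,"ang",a,"z",np.nanmedian(Z[v,u]))
    reg=(P[...,0]>.4)&(abs(P[...,1])<.3)
    rect(reg&(abs(Z-.235)<.012),None,"beam")
    g=cv2.cvtColor(p,cv2.COLOR_RGB2GRAY)
    rect(reg&(Z>.262)&(g<80),None,"wheel")
    rect(reg&(P[...,0]<.56)&(abs(Z-.06)<.03)&(g>140),None,"traypale")
    for (u0,v0,nm) in ([(403,216,'tinR'),(155,231,'tinL')] if n=="top" else [(355,166,'tinR'),(192,345,'tinL')]):
        Q=P[max(0,v0-40):v0+40,u0-40:u0+40].reshape(-1,3); t=Q[(Q[:,2]>.07)&(Q[:,2]<.095)]
        (cx,cy),r=cv2.minEnclosingCircle((t[:,:2]*1000).astype(np.float32)); print(nm,len(t),cx,cy,r,np.median(t[:,2]),(t[:,:2].max(0)+t[:,:2].min(0))/2)
    tb=P[(Z<.01)&(P[...,0]<.45)&(P[...,0]>.2)&(abs(P[...,1])<.4)]; print("table z",np.median(tb[:,2]),tb[:,2].std())
```

```text
== top
beam 1421 c 686.3989868164062 -33.503814697265625 wh 101.69184875488281 122.92439270019531 ang 5.194703102111816 z 0.23655665755694977
wheel 901 c 661.3770751953125 76.45954895019531 wh 135.49107360839844 135.9675750732422 ang 53.5545654296875 z 0.2817839071381515
traypale 2131 c 513.6871337890625 64.93182373046875 wh 103.83417510986328 284.3213195800781 ang 3.8199880123138428 z 0.05544265022360584
tinR 283 490.759033203125 -388.2158508300781 29.502883911132812 0.07924117563357846 [ 0.4915 -0.3881]
tinL 289 445.65557861328125 387.7040100097656 30.149078369140625 0.0790703199830396 [0.4459 0.3888]
table z 0.0006008175057798937 0.0025384860463588776
== scene
beam 1898 c 672.4226684570312 148.8651123046875 wh 101.83683013916016 203.31895446777344 ang 4.541153430938721 z 0.2349788093559711
wheel 791 c 659.8087158203125 78.8388442993164 wh 132.31199645996094 131.17002868652344 ang 19.75993537902832 z 0.2796503770393677
traypale 1612 c 517.71142578125 62.84046173095703 wh 97.90396881103516 285.9105224609375 ang 3.4594805240631104 z 0.05376014841013771
tinR 199 490.82440185546875 -280.2379455566406 138.3015899658203 0.07805994282540374 [ 0.4909 -0.2803]
tinL 603 446.3927001953125 388.5439147949219 30.894561767578125 0.07784048329207705 [0.4462 0.388 ]
table z -0.0013202708879188618 0.0018462096413966347
```

Run:
```python
from h import *
for n in("top","scene"):
    p,d=load(n,"0"); P=cloud(n,d); Z=P[...,2]; print("==",n)
    m=(abs(Z-.236)<.01)&(P[...,0]>.55)&(P[...,0]<.76)&(P[...,1]>-.15)&(P[...,1]<.3)
    v,u=np.nonzero(m); X=onz(n,np.c_[u,v],.236)
    # edges binned in y / x
    def line(S,axis,lo,hi,ext,w):
        o=1-axis; pts=[]
        for a in np.arange(lo,hi,w):
            s=S[(S[:,o]>a)&(S[:,o]<a+w)]
            if len(s)>3:
                e=s[:,axis].min() if ext<0 else s[:,axis].max(); pts.append((a+w/2,e))
        pts=np.array(pts); 
        for _ in range(5):
            c=np.polyfit(pts[:,0],pts[:,1],1); r=pts[:,1]-np.polyval(c,pts[:,0]); pts=pts[abs(r)<max(2*r.std(),.0008)]
        return np.degrees(np.arctan(c[0])),c,len(pts),r.std()
    print("front",line(X,0,-.1,.25,-1,.005)); print("back",line(X,0,-.1,.25,1,.005))
    print("left",line(X,1,.62,.68,1,.005)); print("right",line(X,1,.63,.7,-1,.005))
    # tray front top z .086
    m=(abs(Z-.08)<.016)&(P[...,0]>.42)&(P[...,0]<.53)&(P[...,1]>-.2)&(P[...,1]<.25)
    v,u=np.nonzero(m); X=onz(n,np.c_[u,v],.086)
    print("trayfront",line(X,0,-.13,.2,-1,.005), X[:,1].min(),X[:,1].max())
    # fork and lug
    m=(Z>.07)&(Z<.105)&(P[...,0]>.45)&(P[...,0]<.75)&(P[...,1]>-.18)&(P[...,1]<-.06)
    k,l,s,c=cv2.connectedComponentsWithStats(m.astype(np.uint8))
    for i in range(1,k):
        if s[i,4]>8:
            q=l==i; v,u=np.nonzero(q); zz=np.median(Z[q]); print("blob",s[i],"cl",np.median(P[q],0), P[q].min(0),P[q].max(0))
```

```text
== top
front (np.float64(-4.361344032814604), array([-0.0763,  0.6327]), 53, np.float64(0.0009021215100988542))
back (np.float64(-4.440876957893191), array([-0.0777,  0.732 ]), 59, np.float64(0.0008508925399702656))
left (np.float64(4.704396724568255), array([0.0823, 0.1934]), 13, np.float64(0.000703794264706824))
right (np.float64(4.0729909822104515), array([ 0.0712, -0.142 ]), 12, np.float64(0.0007766530759609427))
trayfront (np.float64(-6.571670342063896), array([-0.1152,  0.4467]), 64, np.float64(0.01659394355069445)) -0.15066838413244452 0.20508937577513187
blob [313 145   4  18  36] cl [ 0.6702 -0.1131  0.0923] [ 0.657  -0.117   0.0705] [ 0.7078 -0.1085  0.098 ]
blob [319 145   5  17  59] cl [ 0.6824 -0.1323  0.091 ] [ 0.659  -0.1382  0.0721] [ 0.7079 -0.1275  0.0979]
blob [298 194   7  25  48] cl [ 0.5105 -0.075   0.0761] [ 0.481  -0.0781  0.0705] [ 0.5557 -0.0603  0.0814]
blob [299 195  30  28 161] cl [ 0.4798 -0.131   0.0861] [ 0.468  -0.1505  0.0702] [ 0.5513 -0.0616  0.092 ]
== scene
front (np.float64(-4.560236343217242), array([-0.0798,  0.6291]), 56, np.float64(0.0009209179252075352))
back (np.float64(-4.444752231203992), array([-0.0777,  0.7307]), 55, np.float64(0.0007416093712280813))
left (np.float64(2.705621834503555), array([0.0473, 0.2206]), 13, np.float64(0.0008300946075877683))
right (np.float64(3.1774240370285676), array([ 0.0555, -0.129 ]), 12, np.float64(0.0011954552366809702))
trayfront (np.float64(-8.507961558731127), array([-0.1496,  0.4416]), 66, np.float64(0.015019112402567321)) -0.15039327536396085 0.2168422766456276
blob [255 172  15  17 137] cl [ 0.6757 -0.1297  0.0863] [ 0.6572 -0.1386  0.0701] [ 0.7105 -0.1063  0.0946]
blob [280 196  40  31 280] cl [ 0.4948 -0.1212  0.08  ] [ 0.4685 -0.1527  0.0702] [ 0.5569 -0.0605  0.0888]
```

Run:
```python
from h import *
a=np.radians(4.45); Rm=np.array([[np.cos(a),-np.sin(a),0],[np.sin(a),np.cos(a),0],[0,0,1]]); O=np.array([.6598,.0778,0])
W=lambda q:(np.array(q)@Rm.T)+O
out=[]
for n in("top","scene"):
    p,d=load(n,"0"); im=cv2.resize(p[:,:,::-1],None,fx=4,fy=4,interpolation=cv2.INTER_CUBIC)
    def poly(L,col):
        q=proj(n,W(L)); q=((q+.5)*4-.5); cv2.polylines(im,[np.int32(q.round())],True,col,1,cv2.LINE_AA)
    for i in range(4):
        y=.105-.07*i; 
        for z,c in((.054,(0,0,255)),(.076,(0,200,0))): poly([(-.16+dx,y+dy,z) for dx,dy in((-.033,-.033),(-.033,.033),(.033,.033),(.033,-.033))],c)
    poly([(-.21,-.214,.086),(-.21,.142,.086),(-.202,.142,.086),(-.202,-.214,.086)],(255,0,255))
    poly([(-.034,-.1725,.236),(-.034,.1725,.236),(.066,.1725,.236),(.066,-.1725,.236)],(255,255,0))
    t=np.linspace(0,6.28,40); poly([(.069*np.cos(x),.069*np.sin(x),.276) for x in t],(0,255,255))
    if n=="top": cv2.imwrite("pics/ov_top.png",im[4*85:4*235,4*180:4*340])
    else: cv2.imwrite("pics/ov_sc.png",im[4*140:4*290,4*135:4*325])
```

```text
(no output)
```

View pics/ov_top.png

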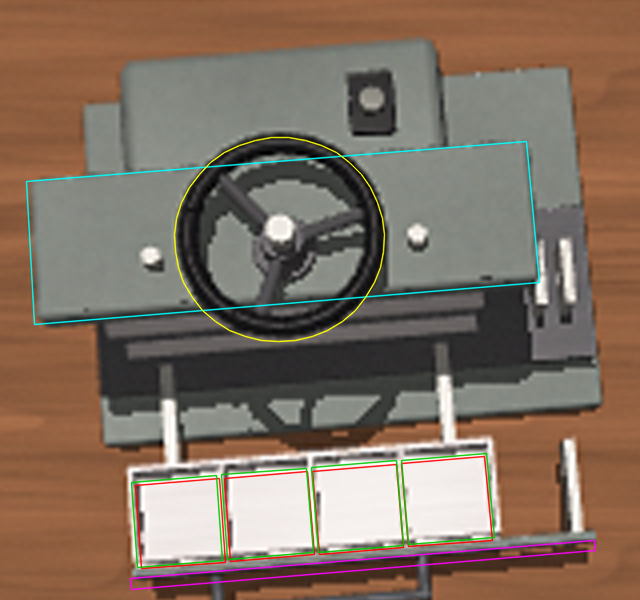

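View pics/ov_sc.png

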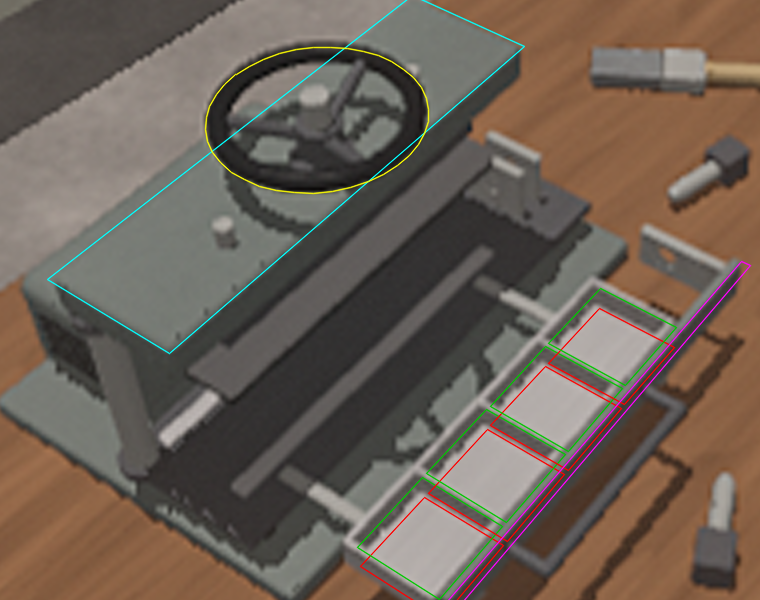

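Run:
```python
from h import *
a=np.radians(4.45); Rm=np.array([[np.cos(a),-np.sin(a),0],[np.sin(a),np.cos(a),0],[0,0,1]]); O=np.array([.6598,.0778,0])
for n in("top","scene"):
    p,d=load(n,"0"); g=cv2.cvtColor(p,cv2.COLOR_RGB2GRAY).astype(float)
    # sample profile in machine frame on floor plane / wall top plane
    def val(q): 
        uv=proj(n,(np.array(q)@Rm.T)+O).astype(np.float32); return cv2.remap(g.astype(np.float32),uv[:,0].reshape(-1,1),uv[:,1].reshape(-1,1),cv2.INTER_LINEAR).ravel()
    for z in(.054,):
        xs=np.arange(-.21,-.10,.002); ys=np.arange(-.15,.15,.002)
        gx=np.mean([val([(x,y,z) for x in xs]) for y in(.105,.035,-.035,-.105) for _ in[0]],0)
        gy=np.mean([val([(-.155+o,y,z) for y in ys]) for o in(-.01,0,.01)],0)
        print(n,"x:",[(int(round(x*1000)),int(v)) for x,v in zip(xs,gx)]); print("y:",[(int(round(y*1000)),int(v)) for y,v in zip(ys,gy)])
```

```text
top x: [(-210, 51), (-208, 51), (-206, 51), (-204, 50), (-202, 49), (-200, 80), (-198, 118), (-196, 134), (-194, 148), (-192, 175), (-190, 174), (-188, 175), (-186, 222), (-184, 237), (-182, 238), (-180, 238), (-178, 237), (-176, 237), (-174, 237), (-172, 238), (-170, 239), (-168, 238), (-166, 238), (-164, 237), (-162, 238), (-160, 239), (-158, 240), (-156, 239), (-154, 239), (-152, 239), (-150, 239), (-148, 238), (-146, 238), (-144, 238), (-142, 238), (-140, 238), (-138, 238), (-136, 237), (-134, 238), (-132, 238), (-130, 238), (-128, 240), (-126, 243), (-124, 237), (-122, 184), (-120, 116), (-118, 109), (-116, 161), (-114, 216), (-112, 189), (-110, 139), (-108, 124), (-106, 123), (-104, 126), (-102, 128)]
y: [(-150, 105), (-148, 115), (-146, 156), (-144, 218), (-142, 203), (-140, 176), (-138, 215), (-136, 239), (-134, 238), (-132, 237), (-130, 237), (-128, 236), (-126, 236), (-124, 237), (-122, 237), (-120, 236), (-118, 237), (-116, 237), (-114, 237), (-112, 238), (-110, 238), (-108, 238), (-106, 239), (-104, 239), (-102, 239), (-100, 239), (-98, 239), (-96, 239), (-94, 239), (-92,
[... 3145 characters left out ...]
71), (26, 171), (28, 171), (30, 171), (32, 171), (34, 171), (36, 171), (38, 171), (40, 170), (42, 171), (44, 171), (46, 171), (48, 171), (50, 171), (52, 172), (54, 175), (56, 174), (58, 156), (60, 119), (62, 92), (64, 89), (66, 91), (68, 102), (70, 135), (72, 165), (74, 174), (76, 173), (78, 172), (80, 172), (82, 172), (84, 172), (86, 172), (88, 172), (90, 172), (92, 172), (94, 172), (96, 173), (98, 173), (100, 173), (102, 173), (104, 173), (106, 173), (108, 173), (110, 173), (112, 173), (114, 174), (116, 174), (118, 174), (120, 174), (122, 174), (124, 175), (126, 178), (128, 175), (130, 153), (132, 111), (134, 89), (136, 93), (138, 96), (140, 94), (142, 87), (144, 77), (146, 76), (148, 75)]
```

Both views agree on the pocket grid: tray centre at machine x = -0.1545 m and yaw 4.45°. I'll add a move calculator and go for the right tin.

```bash
cat >> h.py <<'E'
A=np.radians(4.45); M3=R.from_euler('z',A).as_matrix(); O=np.array([.6598,.0765,0])
W=lambda q: np.array(q)@M3.T+O
def inv(q): return (np.array(q)-O)@M3
def go(xyz,yawdeg,show=True):
    s=ctrl.read_state(); T=R.from_rotvec(s["tool_rot"]); yaw=np.radians(yawdeg)
    G=R.from_matrix(np.array([[np.cos(yaw),np.sin(yaw),0],[np.sin(yaw),-np.cos(yaw),0],[0,0,-1]]))
    d=T.inv().apply(np.array(xyz)-s["tcp_pos"])*1000; r=np.degrees((T.inv()*G).as_rotvec())
    x=T.as_matrix()[:,0]
    print("t",round(s["time_s"],2),"tcp",s["tcp_pos"],"yaw",np.degrees(np.arctan2(x[1],x[0])).round(2),"j",s["joint_pos"],"F",s["force"],"w",round(s["grip_width"]*1000,1))
    print("  delta",d.round(1),"rot",r.round(2))
E
python3 - <<'E'
from h import *
for i in range(4): print(W([-.1545,.105-.07*i,.054]))
go([.491,-.388,.2],4.45)
E
```

```text
[0.4976 0.1692 0.054 ]
[0.5031 0.0994 0.054 ]
[0.5085 0.0296 0.054 ]
[ 0.5139 -0.0402  0.054 ]
t 0.1 tcp [ 0.2391 -0.577   0.2306] yaw 22.51 j [-1.1804  0.3536  1.6341 -0.      1.1552 -0.0024] F [0.2489 1.046  0.0509] w 84.9
  delta [305.1 -78.1  30.7] rot [-0.07  0.01 18.06]
```

apply_moves([
  {"gripper": 85, "delta_pos": [51, -13, 5], "rotation": [0, 0, 3]},
  {"gripper": 85, "delta_pos": [102, -26, 10], "rotation": [0, 0, 6]},
  {"gripper": 85, "delta_pos": [153, -39, 15], "rotation": [0, 0, 9]},
  {"gripper": 85, "delta_pos": [204, -52, 20], "rotation": [0, 0, 12]},
  {"gripper": 85, "delta_pos": [255, -65, 25], "rotation": [0, 0, 15]},
  {"gripper": 85, "delta_pos": [305, -78, 31], "rotation": [0, 0, 18]},
  {"gripper": 85, "delta_pos": [305, -78, 31], "rotation": [0, 0, 18]},
  {"gripper": 85, "delta_pos": [305, -78, 31], "rotation": [0, 0, 18]},
])

```text
time_s: 1.1
tcp_pos: [0.4908, -0.3885, 0.1999]
tool_rot: [-3.139, -0.125, 0.001]
force: [-0.8, 0.5, 0.5]
grip_width: 0.085
```

Run:
```python
from h import *
go([.491,-.388,.045],4.45)
snap("top","1");snap("scene","1")
```

```text
t 1.1 tcp [ 0.4908 -0.3885  0.1999] yaw 4.58 j [-0.6718  0.3849  1.6605 -0.0005  1.0971  0.8193] F [-0.7928  0.5071  0.5113] w 85.0
  delta [  0.4  -0.5 154.9] rot [-0.02  0.05  0.13]
```

View pics/top1.png

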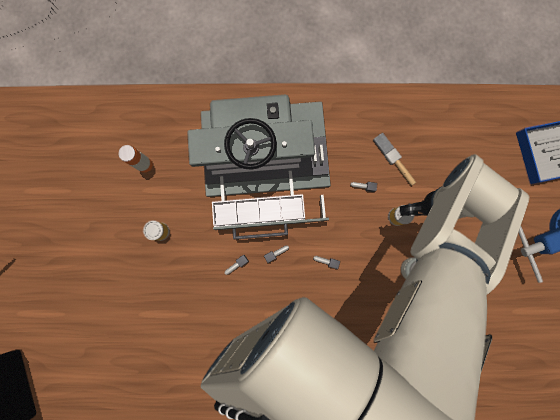

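View pics/scene1.png

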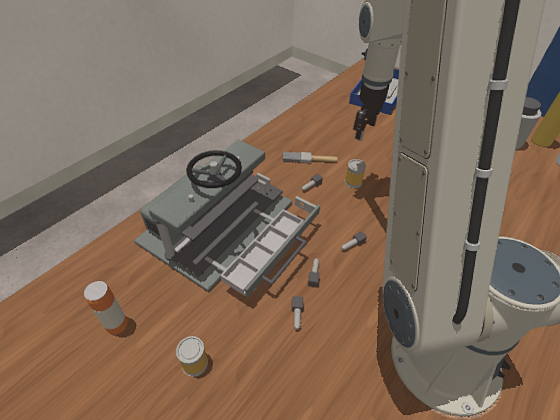

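No extra tins in view so far; the right tin is still at (355,172) in scene. Descending to grasp it.

apply_moves([
  {"gripper": 85, "delta_pos": [0, 0, 40], "rotation": [0, 0, 0]},
  {"gripper": 85, "delta_pos": [0, 0, 80], "rotation": [0, 0, 0]},
  {"gripper": 85, "delta_pos": [0, 0, 120], "rotation": [0, 0, 0]},
  {"gripper": 85, "delta_pos": [0, 0, 155], "rotation": [0, 0, 0]},
  {"gripper": 85, "delta_pos": [0, 0, 155], "rotation": [0, 0, 0]},
  {"gripper": 50, "delta_pos": [0, 0, 155], "rotation": [0, 0, 0]},
  {"gripper": 50, "delta_pos": [0, 0, 155], "rotation": [0, 0, 0]},
  {"gripper": 50, "delta_pos": [0, 0, 155], "rotation": [0, 0, 0]},
], newtons=50)

```text
time_s: 2.2
tcp_pos: [0.4922, -0.3899, 0.0475]
tool_rot: [3.137, 0.123, 0.004]
force: [-2.2, -1.5, 7.8]
grip_width: 0.0588
```

apply_moves([
  {"gripper": 50, "delta_pos": [0, 0, 0], "rotation": [0, 0, 0]},
  {"gripper": 50, "delta_pos": [0, 0, 0], "rotation": [0, 0, 0]},
  {"gripper": 50, "delta_pos": [0, 0, -20], "rotation": [0, 0, 0]},
  {"gripper": 50, "delta_pos": [0, 0, -50], "rotation": [0, 0, 0]},
  {"gripper": 50, "delta_pos": [0, 0, -90], "rotation": [0, 0, 0]},
  {"gripper": 50, "delta_pos": [0, 0, -130], "rotation": [0, 0, 0]},
  {"gripper": 50, "delta_pos": [0, 0, -155], "rotation": [0, 0, 0]},
  {"gripper": 50, "delta_pos": [0, 0, -155], "rotation": [0, 0, 0]},
])

```text
time_s: 3.2
tcp_pos: [0.4922, -0.3893, 0.2036]
tool_rot: [3.136, 0.124, 0.006]
force: [-0.2, 0.8, -3.2]
grip_width: 0.0588
```

Run:
```python
from h import *
p=W([-.1545,-.105,0]); go([p[0],p[1],.2],4.45)
snap("scene","2")
```

```text
t 3.2 tcp [ 0.4922 -0.3893  0.2036] yaw 4.51 j [-0.6716  0.3806  1.6581  0.0001  1.0978  0.8204] F [-0.2383  0.8466 -3.1786] w 58.8
  delta [  49.1 -346.3    2.6] rot [ 0.19 -0.22  0.06]
```

View pics/scene2.png

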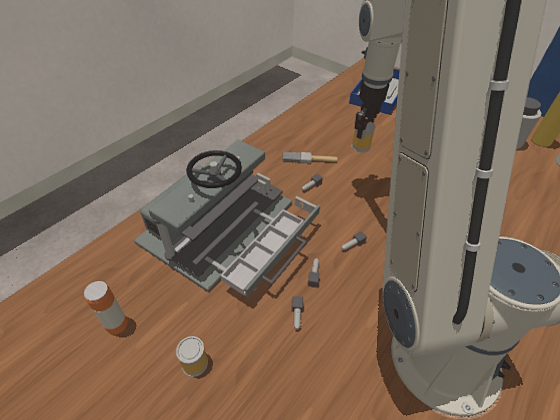

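Tin held at (363,135). Carrying it to pocket 3.

apply_moves([
  {"gripper": 50, "delta_pos": [7, -50, 0], "rotation": [0, 0, 0]},
  {"gripper": 50, "delta_pos": [14, -100, 0], "rotation": [0, 0, 0]},
  {"gripper": 50, "delta_pos": [21, -150, 0], "rotation": [0, 0, 0]},
  {"gripper": 50, "delta_pos": [28, -200, 0], "rotation": [0, 0, 0]},
  {"gripper": 50, "delta_pos": [35, -250, 0], "rotation": [0, 0, 0]},
  {"gripper": 50, "delta_pos": [42, -300, 0], "rotation": [0, 0, 0]},
  {"gripper": 50, "delta_pos": [49, -346, 0], "rotation": [0, 0, 0]},
  {"gripper": 50, "delta_pos": [49, -346, 0], "rotation": [0, 0, 0]},
])

```text
time_s: 4.25
tcp_pos: [0.5117, -0.037, 0.199]
tool_rot: [-3.138, -0.129, 0.004]
force: [0.0, -0.1, -3.1]
grip_width: 0.059
```

apply_moves([
  {"gripper": 50, "delta_pos": [0, 0, 0], "rotation": [0, 0, 0]},
  {"gripper": 50, "delta_pos": [0, 0, 20], "rotation": [0, 0, 0]},
  {"gripper": 50, "delta_pos": [0, 0, 45], "rotation": [0, 0, 0]},
  {"gripper": 50, "delta_pos": [0, 0, 60], "rotation": [0, 0, 0]},
  {"gripper": 50, "delta_pos": [0, 0, 60], "rotation": [0, 0, 0]},
  {"gripper": 50, "delta_pos": [0, 0, 60], "rotation": [0, 0, 0]},
  {"gripper": 50, "delta_pos": [0, 0, 60], "rotation": [0, 0, 0]},
  {"gripper": 50, "delta_pos": [0, 0, 60], "rotation": [0, 0, 0]},
])

```text
time_s: 5.25
tcp_pos: [0.5132, -0.0398, 0.1409]
tool_rot: [3.139, 0.124, 0.002]
force: [-0.3, 0.1, -2.1]
grip_width: 0.0588
```

Run:
```python
from h import *
p=W([-.1545,-.105,0]); go([p[0],p[1],.1015],4.45)
for n in("scene","top"):
  p,d=snap(n,"3")
  c=p[180:260,190:340] if n=="top" else p[190:300,200:340]
  cv2.imwrite(f"pics/{n}3c.png",cv2.resize(c[:,:,::-1],None,fx=5,fy=5,interpolation=cv2.INTER_CUBIC))
```

```text
t 5.25 tcp [ 0.5132 -0.0398  0.1409] yaw 4.51 j [-0.0804  0.2939  1.9507 -0.      0.8959  1.4117] F [-0.3113  0.0552 -2.0992] w 58.8
  delta [ 0.6  0.4 39.4] rot [ 0.01 -0.06  0.06]
```

View pics/scene3c.png

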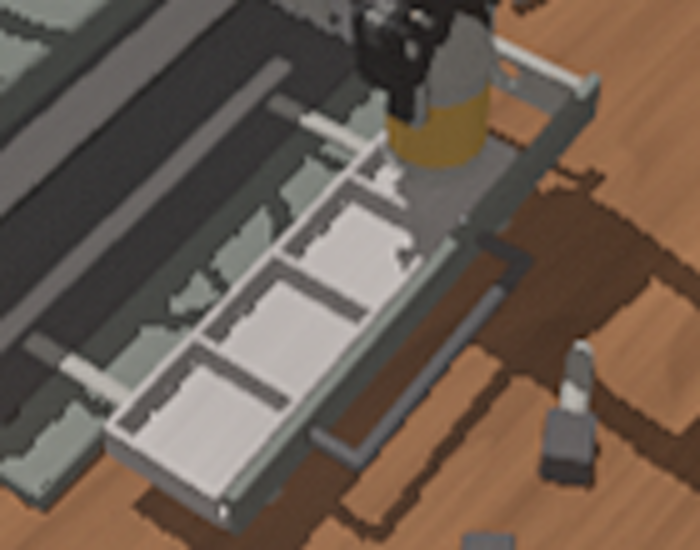

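View pics/top3.png

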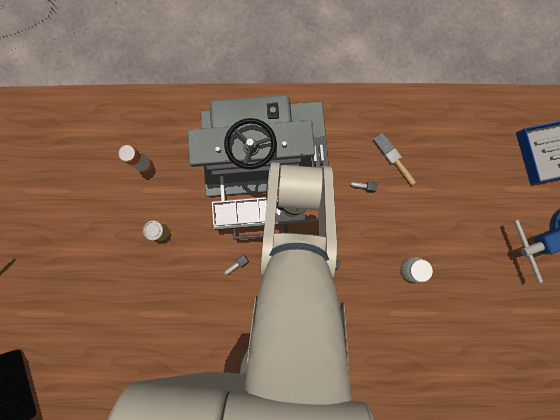

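The tin hangs over pocket 3, and there is no other tin on the right of the bench. Lowering and releasing.

apply_moves([
  {"gripper": 50, "delta_pos": [0.5, 0, 10], "rotation": [0, 0, 0]},
  {"gripper": 50, "delta_pos": [0.5, 0, 20], "rotation": [0, 0, 0]},
  {"gripper": 50, "delta_pos": [0.5, 0, 28], "rotation": [0, 0, 0]},
  {"gripper": 50, "delta_pos": [0.5, 0, 34], "rotation": [0, 0, 0]},
  {"gripper": 50, "delta_pos": [0.5, 0, 38], "rotation": [0, 0, 0]},
  {"gripper": 50, "delta_pos": [0.5, 0, 39], "rotation": [0, 0, 0]},
  {"gripper": 50, "delta_pos": [0.5, 0, 39], "rotation": [0, 0, 0]},
  {"gripper": 50, "delta_pos": [0.5, 0, 39], "rotation": [0, 0, 0]},
])

```text
time_s: 6.35
tcp_pos: [0.5135, -0.0398, 0.1015]
tool_rot: [3.139, 0.123, 0.001]
force: [1.0, 0.6, -0.6]
grip_width: 0.0592
```

apply_moves([
  {"gripper": 80, "delta_pos": [0, 0, 0], "rotation": [0, 0, 0]},
  {"gripper": 80, "delta_pos": [0, 0, 0], "rotation": [0, 0, 0]},
  {"gripper": 80, "delta_pos": [0, 0, 0], "rotation": [0, 0, 0]},
  {"gripper": 80, "delta_pos": [0, 0, -20], "rotation": [0, 0, 0]},
  {"gripper": 80, "delta_pos": [0, 0, -50], "rotation": [0, 0, 0]},
  {"gripper": 80, "delta_pos": [0, 0, -90], "rotation": [0, 0, 0]},
  {"gripper": 80, "delta_pos": [0, 0, -120], "rotation": [0, 0, 0]},
  {"gripper": 80, "delta_pos": [0, 0, -120], "rotation": [0, 0, 0]},
])

```text
time_s: 7.35
tcp_pos: [0.5147, -0.0399, 0.2235]
tool_rot: [3.139, 0.123, 0.007]
force: [1.0, 1.1, -0.1]
grip_width: 0.0801
```

Run:
```python
from h import *
go([.4455,.388,.2],60)
p,d=snap("scene","4")
c=p[190:300,200:340]
cv2.imwrite(f"pics/scene4c.png",cv2.resize(c[:,:,::-1],None,fx=5,fy=5,interpolation=cv2.INTER_CUBIC))
```

```text
t 7.35 tcp [ 0.5147 -0.0399  0.2235] yaw 4.51 j [-0.0803  0.1897  1.8746  0.      1.0729  1.4119] F [ 0.9799  1.055  -0.0776] w 80.1
  delta [ -35.5 -432.    23.1] rot [  0.16  -0.21 -55.49]
```

View pics/scene4c.png

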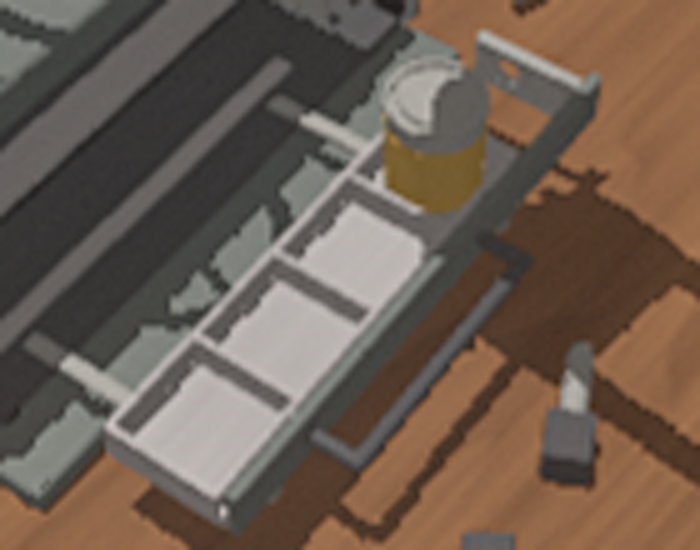

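The tin stands in pocket 3. Now the left tin, keeping the same yaw.

apply_moves([
  {"gripper": 85, "delta_pos": [-5, -60, 3], "rotation": [0, 0, 0]},
  {"gripper": 85, "delta_pos": [-10, -120, 6], "rotation": [0, 0, 0]},
  {"gripper": 85, "delta_pos": [-15, -180, 9], "rotation": [0, 0, 0]},
  {"gripper": 85, "delta_pos": [-20, -240, 12], "rotation": [0, 0, 0]},
  {"gripper": 85, "delta_pos": [-25, -300, 15], "rotation": [0, 0, 0]},
  {"gripper": 85, "delta_pos": [-30, -360, 18], "rotation": [0, 0, 0]},
  {"gripper": 85, "delta_pos": [-35, -415, 21], "rotation": [0, 0, 0]},
  {"gripper": 85, "delta_pos": [-35.5, -432, 23], "rotation": [0, 0, 0]},
])

```text
time_s: 8.4
tcp_pos: [0.4424, 0.3902, 0.1963]
tool_rot: [3.138, 0.128, -0.003]
force: [-0.7, -0.4, 0.2]
grip_width: 0.0851
```

Run:
```python
from h import *
for n in("top","scene"):
    p,d=snap(n,"5"); P=cloud(n,d)
    q=P[(P[...,2]>.07)&(P[...,2]<.09)&(abs(P[...,0]-.446)<.06)&(abs(P[...,1]-.388)<.06)]
    print(len(q),(q[:,:2].max(0)+q[:,:2].min(0))/2 if len(q) else 0,(q.max(0)-q.min(0)) if len(q) else 0)
go([.4455,.388,.045],4.45)
```

```text
140 [0.4429 0.3874] [0.0495 0.0528 0.0144]
600 [0.4459 0.3877] [0.0585 0.0593 0.0136]
t 8.5 tcp [0.443  0.3887 0.1966] yaw 4.63 j [ 0.7176  0.3347  1.7435 -0.0001  1.0659  2.2077] F [ 0.7374 -0.3465  0.4424] w 85.1
  delta [  2.7   0.6 151.5] rot [0.09 0.11 0.18]
```

View pics/top5.png

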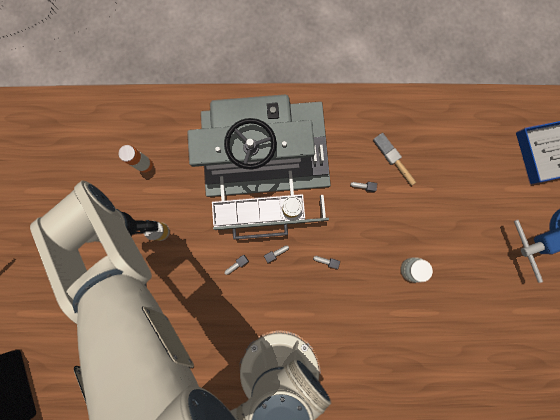

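View pics/scene5.png

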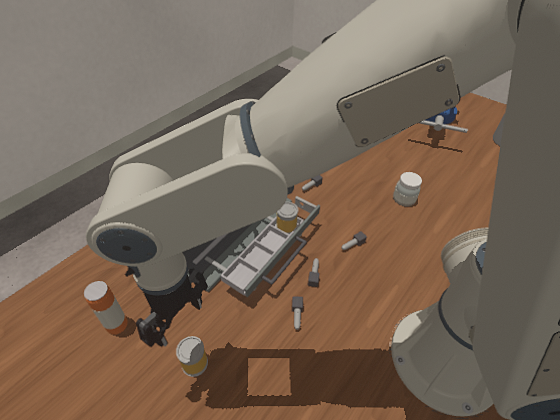

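Only two tins are present; the right half of the bench is clear apart from the jar. Grasping the left tin.

apply_moves([
  {"gripper": 85, "delta_pos": [2.5, 0.5, 40], "rotation": [0, 0, 0]},
  {"gripper": 85, "delta_pos": [2.5, 0.5, 80], "rotation": [0, 0, 0]},
  {"gripper": 85, "delta_pos": [2.5, 0.5, 120], "rotation": [0, 0, 0]},
  {"gripper": 85, "delta_pos": [2.5, 0.5, 151], "rotation": [0, 0, 0]},
  {"gripper": 85, "delta_pos": [2.5, 0.5, 151], "rotation": [0, 0, 0]},
  {"gripper": 50, "delta_pos": [2.5, 0.5, 151], "rotation": [0, 0, 0]},
  {"gripper": 50, "delta_pos": [2.5, 0.5, 151], "rotation": [0, 0, 0]},
  {"gripper": 50, "delta_pos": [2.5, 0.5, 151], "rotation": [0, 0, 0]},
])

```text
time_s: 9.5
tcp_pos: [0.4475, 0.3878, 0.0491]
tool_rot: [-3.138, -0.124, -0.003]
force: [0.1, -3.9, 7.4]
grip_width: 0.0585
```

apply_moves([
  {"gripper": 50, "delta_pos": [0, 0, 0], "rotation": [0, 0, 0]},
  {"gripper": 50, "delta_pos": [0, 0, 0], "rotation": [0, 0, 0]},
  {"gripper": 50, "delta_pos": [0, 0, 0], "rotation": [0, 0, 0]},
  {"gripper": 50, "delta_pos": [0, 0, -20], "rotation": [0, 0, 0]},
  {"gripper": 50, "delta_pos": [0, 0, -60], "rotation": [0, 0, 0]},
  {"gripper": 50, "delta_pos": [0, 0, -100], "rotation": [0, 0, 0]},
  {"gripper": 50, "delta_pos": [0, 0, -140], "rotation": [0, 0, 0]},
  {"gripper": 50, "delta_pos": [0, 0, -155], "rotation": [0, 0, 0]},
])

```text
time_s: 10.5
tcp_pos: [0.4474, 0.3885, 0.2052]
tool_rot: [-3.136, -0.124, -0.005]
force: [0.5, 0.4, -4.0]
grip_width: 0.0589
```

Run:
```python
from h import *
p=W([-.1545,.105,0]); go([p[0],p[1],.2],4.45)
```

```text
t 10.5 tcp [0.4474 0.3885 0.2052] yaw 4.51 j [0.7126 0.3267 1.7338 0.     1.0766 2.2046] F [ 0.4552  0.4287 -4.0324] w 58.9
  delta [ 32.8 222.6   4.8] rot [-0.15 -0.2   0.06]
```

apply_moves([
  {"gripper": 50, "delta_pos": [7, 45, 0], "rotation": [0, 0, 0]},
  {"gripper": 50, "delta_pos": [14, 90, 0], "rotation": [0, 0, 0]},
  {"gripper": 50, "delta_pos": [21, 135, 0], "rotation": [0, 0, 0]},
  {"gripper": 50, "delta_pos": [28, 180, 0], "rotation": [0, 0, 0]},
  {"gripper": 50, "delta_pos": [33, 215, 0], "rotation": [0, 0, 0]},
  {"gripper": 50, "delta_pos": [34, 222.5, 0], "rotation": [0, 0, 0]},
  {"gripper": 50, "delta_pos": [34, 222.5, 30], "rotation": [0, 0, 0]},
  {"gripper": 50, "delta_pos": [34, 222.5, 60], "rotation": [0, 0, 0]},
])

```text
time_s: 11.5
tcp_pos: [0.4977, 0.169, 0.1414]
tool_rot: [-3.139, -0.123, -0.001]
force: [0.2, 0.6, -4.3]
grip_width: 0.0587
```

apply_moves([
  {"gripper": 50, "delta_pos": [0, 0, 0], "rotation": [0, 0, 0]},
  {"gripper": 50, "delta_pos": [0, 0, 0], "rotation": [0, 0, 0]},
  {"gripper": 50, "delta_pos": [0, 0, 10], "rotation": [0, 0, 0]},
  {"gripper": 50, "delta_pos": [0, 0, 20], "rotation": [0, 0, 0]},
  {"gripper": 50, "delta_pos": [0, 0, 20], "rotation": [0, 0, 0]},
  {"gripper": 50, "delta_pos": [0, 0, 20], "rotation": [0, 0, 0]},
  {"gripper": 50, "delta_pos": [0, 0, 20], "rotation": [0, 0, 0]},
  {"gripper": 50, "delta_pos": [0, 0, 20], "rotation": [0, 0, 0]},
])

```text
time_s: 12.5
tcp_pos: [0.498, 0.1687, 0.1225]
tool_rot: [-3.139, -0.124, -0.001]
force: [1.4, -0.7, -4.6]
grip_width: 0.0586
```

Run:
```python
from h import *
p=W([-.1545,.105,0]); go([p[0]+.0015,p[1],.1005],4.45)
p,d=snap("scene","6")
c=p[190:310,180:340]
cv2.imwrite(f"pics/scene6c.png",cv2.resize(c[:,:,::-1],None,fx=5,fy=5,interpolation=cv2.INTER_CUBIC))
```

```text
t 12.5 tcp [0.498  0.1687 0.1225] yaw 4.51 j [ 0.3237  0.3362  1.9403 -0.      0.8647  1.8159] F [ 1.4147 -0.7172 -4.5972] w 58.6
  delta [ 1.1 -0.4 22. ] rot [-0.   -0.02  0.06]
```

View pics/scene6c.png

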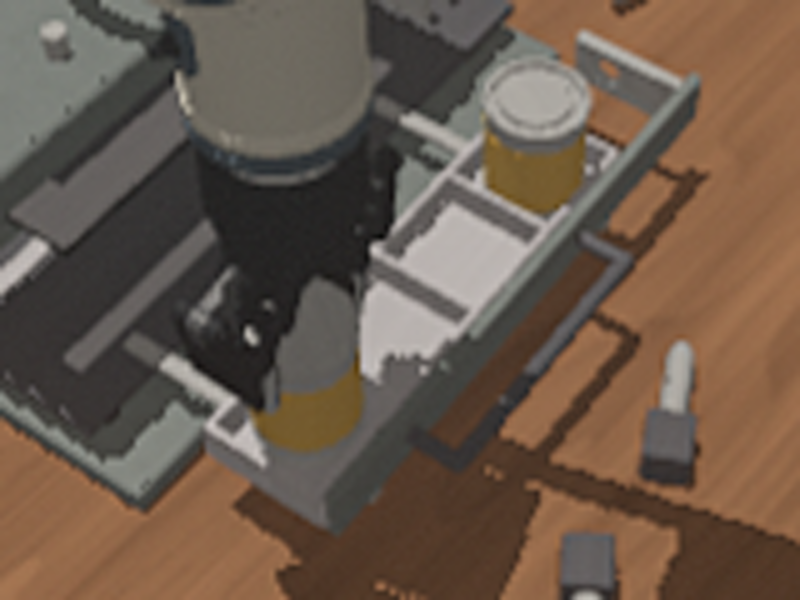

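apply_moves([
  {"gripper": 50, "delta_pos": [1, 0, 5], "rotation": [0, 0, 0]},
  {"gripper": 50, "delta_pos": [1, 0, 10], "rotation": [0, 0, 0]},
  {"gripper": 50, "delta_pos": [1, 0, 15], "rotation": [0, 0, 0]},
  {"gripper": 50, "delta_pos": [1, 0, 18], "rotation": [0, 0, 0]},
  {"gripper": 50, "delta_pos": [1, 0, 20], "rotation": [0, 0, 0]},
  {"gripper": 50, "delta_pos": [1, 0, 21], "rotation": [0, 0, 0]},
  {"gripper": 50, "delta_pos": [1, 0, 21.5], "rotation": [0, 0, 0]},
  {"gripper": 50, "delta_pos": [1, 0, 21.5], "rotation": [0, 0, 0]},
])

```text
time_s: 13.55
tcp_pos: [0.5008, 0.1688, 0.1031]
tool_rot: [-3.139, -0.124, -0.006]
force: [-2.6, -3.7, 18.1]
grip_width: 0.0586
```

apply_moves([
  {"gripper": 50, "delta_pos": [-1, 0, -1.5], "rotation": [0, 0, 0]},
  {"gripper": 80, "delta_pos": [-1, 0, -1.5], "rotation": [0, 0, 0]},
  {"gripper": 80, "delta_pos": [-1, 0, -1.5], "rotation": [0, 0, 0]},
  {"gripper": 80, "delta_pos": [-1, 0, -1.5], "rotation": [0, 0, 0]},
  {"gripper": 80, "delta_pos": [-1, 0, -20], "rotation": [0, 0, 0]},
  {"gripper": 80, "delta_pos": [-1, 0, -60], "rotation": [0, 0, 0]},
  {"gripper": 80, "delta_pos": [-1, 0, -110], "rotation": [0, 0, 0]},
  {"gripper": 80, "delta_pos": [-40, 0, -120], "rotation": [0, 0, 0]},
])

```text
time_s: 14.55
tcp_pos: [0.4621, 0.1665, 0.2241]
tool_rot: [-3.137, -0.122, -0.01]
force: [-0.6, 0.0, -0.9]
grip_width: 0.08
```

Run:
```python
from h import *
p,d=snap("scene","7"); P=cloud("scene",d)
for c in(W([-.1545,.105,0]),W([-.1545,-.105,0])):
    q=P[(P[...,2]>.126)&(P[...,2]<.142)&(np.hypot(P[...,0]-c[0],P[...,1]-c[1])<.045)]
    print(len(q),c,(q[:,:2].max(0)+q[:,:2].min(0))/2,q.max(0)-q.min(0),np.median(q[:,2]))
    n=np.linalg.svd(q-q.mean(0))[2][2]; print("normal",n)
go([W([-.32,0.0,0])[0],W([-.32,0,0])[1],.2],4.45)
c=p[190:310,180:340]
cv2.imwrite(f"pics/scene7c.png",cv2.resize(c[:,:,::-1],None,fx=5,fy=5,interpolation=cv2.INTER_CUBIC))
```

```text
361 [0.4976 0.1692 0.    ] [0.4997 0.1702] [0.0618 0.0624 0.0103] 0.13070972646963297
normal [ 0.0073 -0.0358 -0.9993]
284 [ 0.5139 -0.0402  0.    ] [ 0.5156 -0.0389] [0.0578 0.0609 0.0111] 0.13192009578192115
normal [ 0.0148 -0.0015 -0.9999]
t 14.6 tcp [0.4555 0.1653 0.2229] yaw 4.48 j [0.3446 0.1424 1.9345 0.0008 1.0649 1.8368] F [-4.509  -1.0439 -0.3112] w 80.3
  delta [-123.2  104.3   22.8] rot [-0.03  0.02  0.03]
```

View pics/scene7c.png

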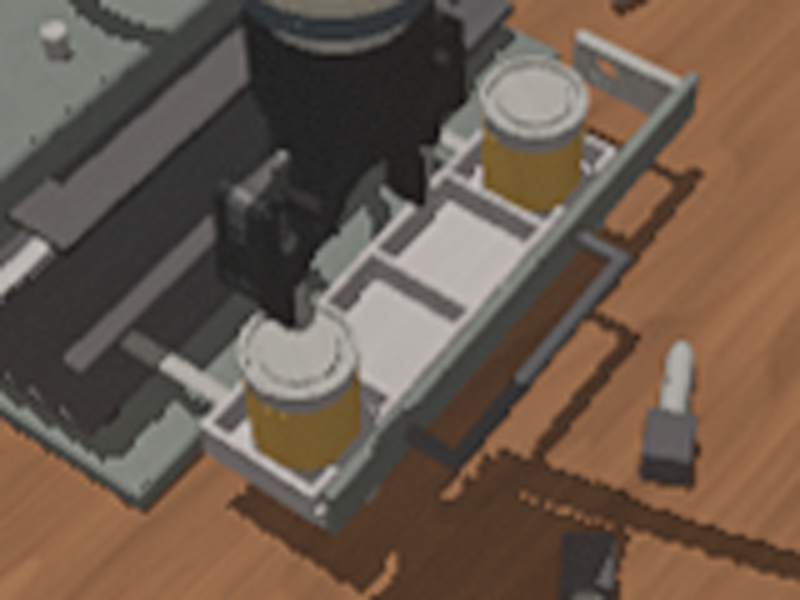

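Both tins are seated, with lids level at the same height. Next I'll go in front of the handle with the fingers closed.

apply_moves([
  {"gripper": 40, "delta_pos": [-40, 30, 0], "rotation": [0, 0, 0]},
  {"gripper": 0, "delta_pos": [-80, 65, 10], "rotation": [0, 0, 0]},
  {"gripper": 0, "delta_pos": [-85, 104, 20], "rotation": [0, 0, 0]},
  {"gripper": 0, "delta_pos": [-85, 104, 60], "rotation": [0, 0, 0]},
  {"gripper": 0, "delta_pos": [-85, 104, 100], "rotation": [0, 0, 0]},
  {"gripper": 0, "delta_pos": [-85, 104, 140], "rotation": [0, 0, 0]},
  {"gripper": 0, "delta_pos": [-85, 104, 168], "rotation": [0, 0, 0]},
  {"gripper": 0, "delta_pos": [-85, 104, 168], "rotation": [0, 0, 0]},
])

```text
time_s: 15.6
tcp_pos: [0.3807, 0.055, 0.0513]
tool_rot: [3.139, 0.124, -0.007]
force: [0.1, -0.3, -0.6]
grip_width: 0.0001
```

Run:
```python
from h import *
w=W([-.096,0,.055]); go(w,4.45); print(inv(ctrl.read_state()["tcp_pos"]))
p,d=snap("scene","8")
c=p[190:310,180:340]
cv2.imwrite(f"pics/scene8c.png",cv2.resize(c[:,:,::-1],None,fx=5,fy=5,interpolation=cv2.INTER_CUBIC))
```

```text
t 15.6 tcp [0.3807 0.055  0.0513] yaw 4.51 j [0.1396 0.2896 2.2674 0.0001 0.5894 1.6316] F [ 0.1189 -0.3111 -0.5741] w 0.1
  delta [183.9   0.4  -4.6] rot [0.01 0.27 0.06]
[-0.28    0.0002  0.0513]
```

View pics/scene8c.png

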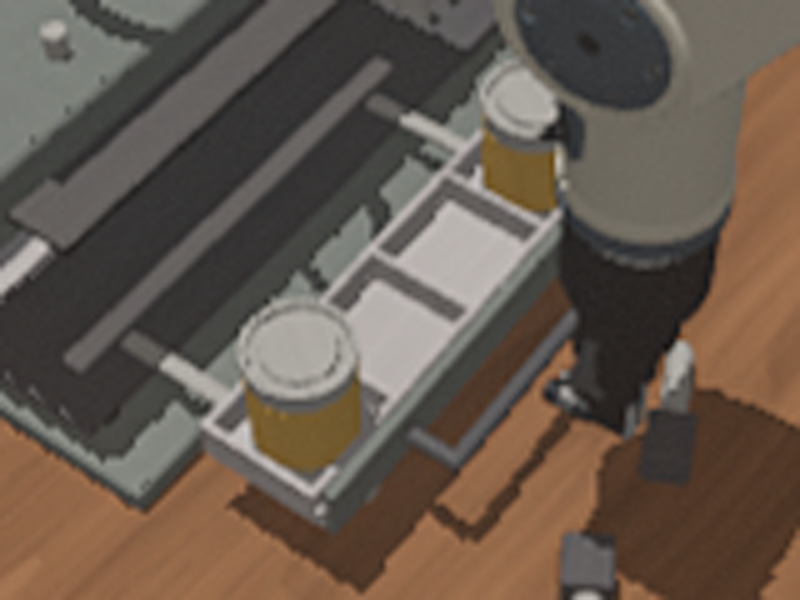

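A vertical wrist would come close to the handwheel rim at the end of the push. I'll lean the tool back 20° while pushing.

apply_moves([
  {"gripper": 0, "delta_pos": [0, 0, -4], "rotation": [0, 10, 0]},
  {"gripper": 0, "delta_pos": [10, 0, -4], "rotation": [0, 20, 0]},
  {"gripper": 0, "delta_pos": [25, 0, -4], "rotation": [0, 20, 0]},
  {"gripper": 0, "delta_pos": [35, 0, -4], "rotation": [0, 20, 0]},
  {"gripper": 0, "delta_pos": [50, 0, -4], "rotation": [0, 20, 0]},
  {"gripper": 0, "delta_pos": [65, 0, -4], "rotation": [0, 20, 0]},
  {"gripper": 0, "delta_pos": [80, 0, -4], "rotation": [0, 20, 0]},
  {"gripper": 0, "delta_pos": [95, 0, -4], "rotation": [0, 20, 0]},
])

```text
time_s: 16.65
tcp_pos: [0.4781, 0.0627, 0.0568]
tool_rot: [-3.078, -0.121, -0.542]
force: [-3.7, -0.6, 1.2]
grip_width: 0.0002
```

Run:
```python
from h import *
s=ctrl.read_state(); T=R.from_rotvec(s["tool_rot"]); print(s["tcp_pos"],inv(s["tcp_pos"]),s["force"],s["joint_pos"])
for x in(-.14,-.11,-.095,-.09): print(x,T.inv().apply(W([x,0,.055])-s["tcp_pos"])*1000)
p,d=snap("scene","9")
c=p[150:310,130:340]
cv2.imwrite(f"pics/scene9c.png",cv2.resize(c[:,:,::-1],None,fx=3.8,fy=3.7,interpolation=cv2.INTER_CUBIC))
```

```text
[0.4781 0.0627 0.0568] [-0.1822  0.0003  0.0568] [-3.684  -0.6416  1.2459] [ 0.143   0.3025  2.3163 -0.1262  0.1761  1.7558]
-0.14 [39.037   0.3767 16.0592]
-0.11 [67.2312  0.3975 26.3101]
-0.095 [81.3284  0.4079 31.4356]
-0.09 [86.0274  0.4114 33.1441]
```

View pics/scene9c.png

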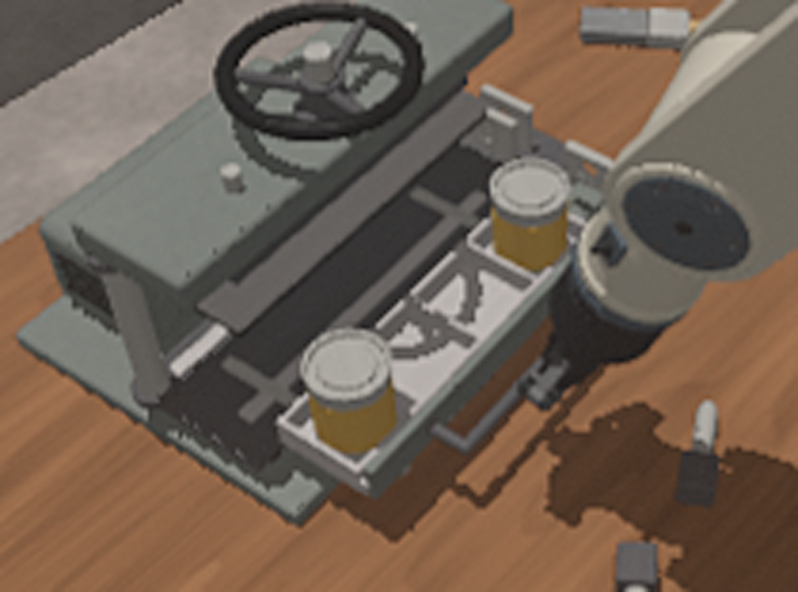

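The tray is sliding in with the tins standing. Continuing in slow steps.

apply_moves([
  {"gripper": 0, "delta_pos": [10, 0.4, 4], "rotation": [0, 0, 0]},
  {"gripper": 0, "delta_pos": [20, 0.4, 8], "rotation": [0, 0, 0]},
  {"gripper": 0, "delta_pos": [30, 0.4, 12], "rotation": [0, 0, 0]},
  {"gripper": 0, "delta_pos": [40, 0.4, 16], "rotation": [0, 0, 0]},
  {"gripper": 0, "delta_pos": [50, 0.4, 20], "rotation": [0, 0, 0]},
  {"gripper": 0, "delta_pos": [58, 0.4, 23], "rotation": [0, 0, 0]},
  {"gripper": 0, "delta_pos": [66, 0.4, 26], "rotation": [0, 0, 0]},
  {"gripper": 0, "delta_pos": [72, 0.4, 28], "rotation": [0, 0, 0]},
])

```text
time_s: 17.7
tcp_pos: [0.5545, 0.0684, 0.0549]
tool_rot: [-3.078, -0.121, -0.542]
force: [-3.3, -0.7, -0.5]
grip_width: -0.0004
```

Run:
```python
from h import *
s=ctrl.read_state(); T=R.from_rotvec(s["tool_rot"]); print(s["tcp_pos"],inv(s["tcp_pos"]),s["force"],s["joint_pos"])
for x in(-.095,-.09,-.085,-.08): print(x,T.inv().apply(W([x,0,.055])-s["tcp_pos"])*1000)
```

```text
[0.5545 0.0684 0.0549] [-0.1056  0.0001  0.0549] [-3.307  -0.7493 -0.4507] [ 0.131   0.3875  2.1626 -0.0742  0.244   1.692 ]
-0.095 [10.0185  0.0855  3.5761]
-0.09 [14.7177  0.0904  5.2841]
-0.085 [19.417   0.0952  6.9921]
-0.08 [24.1162  0.1001  8.7001]
```

apply_moves([
  {"gripper": 0, "delta_pos": [3, 0, 1], "rotation": [0, 0, 0]},
  {"gripper": 0, "delta_pos": [6, 0, 2], "rotation": [0, 0, 0]},
  {"gripper": 0, "delta_pos": [8, 0, 3], "rotation": [0, 0, 0]},
  {"gripper": 0, "delta_pos": [10, 0, 3.5], "rotation": [0, 0, 0]},
  {"gripper": 0, "delta_pos": [11.5, 0, 4], "rotation": [0, 0, 0]},
  {"gripper": 0, "delta_pos": [13, 0, 4.5], "rotation": [0, 0, 0]},
  {"gripper": 0, "delta_pos": [14, 0, 5], "rotation": [0, 0, 0]},
  {"gripper": 0, "delta_pos": [14, 0, 5], "rotation": [0, 0, 0]},
])

```text
time_s: 18.7
tcp_pos: [0.5691, 0.0695, 0.0552]
tool_rot: [-3.078, -0.121, -0.543]
force: [-1.9, -0.2, -4.9]
grip_width: 0.0003
```

Run:
```python
from h import *
s=ctrl.read_state(); T=R.from_rotvec(s["tool_rot"]); print(s["tcp_pos"],inv(s["tcp_pos"]),s["force"],s["joint_pos"])
```

```text
[0.5691 0.0695 0.0552] [-0.0909  0.0001  0.0552] [-1.91   -0.1651 -4.9349] [ 0.1293  0.4026  2.1325 -0.0679  0.2582  1.6841]
```

apply_moves([
  {"gripper": 0, "delta_pos": [1, 0, 0.3], "rotation": [0, 0, 0]},
  {"gripper": 0, "delta_pos": [2, 0, 0.7], "rotation": [0, 0, 0]},
  {"gripper": 0, "delta_pos": [3, 0, 1], "rotation": [0, 0, 0]},
  {"gripper": 0, "delta_pos": [4, 0, 1.4], "rotation": [0, 0, 0]},
  {"gripper": 0, "delta_pos": [5, 0, 1.8], "rotation": [0, 0, 0]},
  {"gripper": 0, "delta_pos": [6, 0, 2], "rotation": [0, 0, 0]},
  {"gripper": 0, "delta_pos": [6, 0, 2], "rotation": [0, 0, 0]},
  {"gripper": 0, "delta_pos": [6, 0, 2], "rotation": [0, 0, 0]},
])

```text
time_s: 19.7
tcp_pos: [0.5722, 0.0696, 0.0542]
tool_rot: [-3.08, -0.121, -0.534]
force: [-13.8, -0.1, 4.2]
grip_width: -0.0004
```

Run:
```python
from h import *
s=ctrl.read_state(); T=R.from_rotvec(s["tool_rot"]); print(s["tcp_pos"],inv(s["tcp_pos"]),s["force"],s["joint_pos"])
p,d=snap("scene","10")
c=p[150:310,130:340]
cv2.imwrite(f"pics/scene10c.png",cv2.resize(c[:,:,::-1],None,fx=3.8,fy=3.7,interpolation=cv2.INTER_CUBIC))
```

```text
[0.5722 0.0696 0.0542] [-0.0879 -0.0001  0.0542] [-13.8039  -0.1449   4.2094] [ 0.1287  0.4084  2.1224 -0.0651  0.2684  1.6807]
```

View pics/scene10c.png

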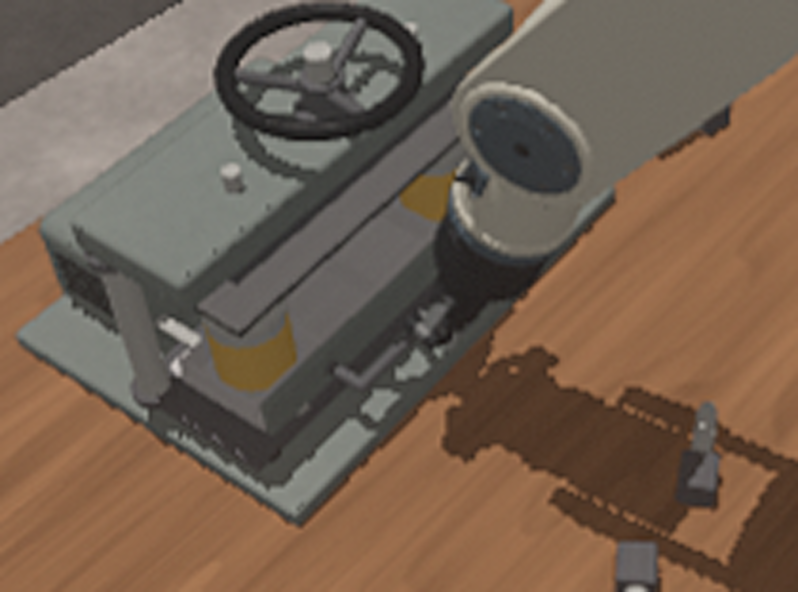

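The force rose to 14 N at the stop, so the tray is home. Backing off, then measuring the pin and fork.

apply_moves([
  {"gripper": 0, "delta_pos": [-30, 0, -11], "rotation": [0, 0, 0]},
  {"gripper": 0, "delta_pos": [-75, 0, -27], "rotation": [0, 0, 0]},
  {"gripper": 0, "delta_pos": [-110, 0, -50], "rotation": [0, -10, 0]},
  {"gripper": 0, "delta_pos": [-103, 0, -95], "rotation": [0, -20, 0]},
  {"gripper": 30, "delta_pos": [-83, 40, -140], "rotation": [0, -20, 0]},
  {"gripper": 60, "delta_pos": [-63, 80, -180], "rotation": [0, -20, 0]},
  {"gripper": 60, "delta_pos": [-63, 130, -190], "rotation": [0, -20, 0]},
  {"gripper": 60, "delta_pos": [-63, 180, -190], "rotation": [0, -20, 0]},
])

```text
time_s: 20.75
tcp_pos: [0.4684, -0.1215, 0.2153]
tool_rot: [3.137, 0.124, 0.012]
force: [0.6, 0.6, 0.3]
grip_width: 0.0601
```

Run:
```python
from h import *
go([.45,-.45,.25],4.45)
for n in("scene","top"): snap(n,"11")
p,d=load("scene","11"); cv2.imwrite("pics/s11c.png",cv2.resize(p[130:290,130:340,::-1],None,fx=3.8,fy=3.7,interpolation=cv2.INTER_CUBIC))
p,d=load("top","11"); cv2.imwrite("pics/t11c.png",cv2.resize(p[90:240,180:400,::-1],None,fx=3.6,fy=3.6,interpolation=cv2.INTER_CUBIC))
```

```text
t 20.75 tcp [ 0.4684 -0.1215  0.2153] yaw 4.52 j [-0.257   0.1457  1.9494 -0.      1.0384  1.2349] F [0.5569 0.5736 0.266 ] w 60.1
  delta [-43.9 326.1 -34.1] rot [ 0.15 -0.44  0.07]
```

View pics/s11c.png

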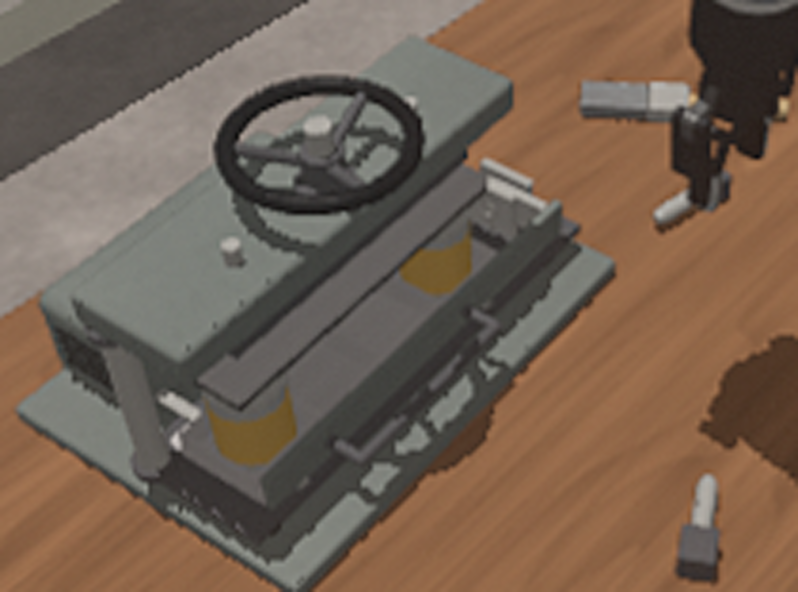

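View pics/t11c.png

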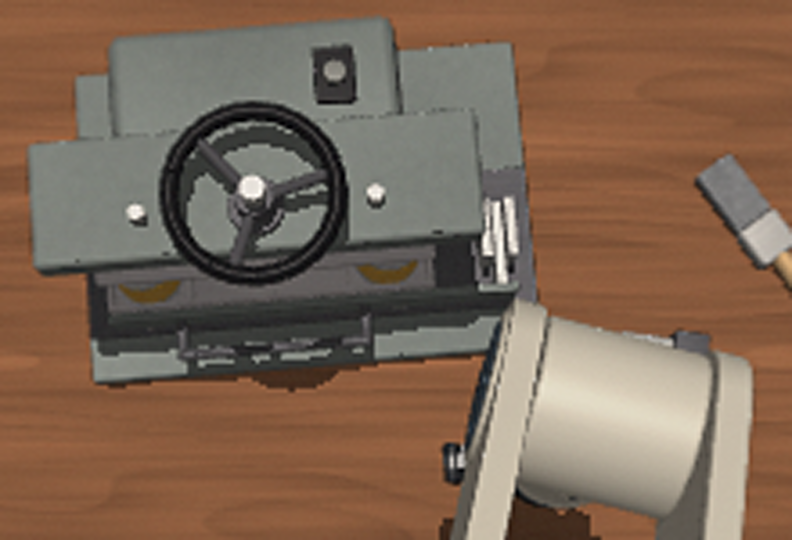

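apply_moves([
  {"gripper": 60, "delta_pos": [0, -40, -10], "rotation": [0, 0, 0]},
  {"gripper": 60, "delta_pos": [-10, -90, -20], "rotation": [0, 0, 0]},
  {"gripper": 60, "delta_pos": [-30, -140, -30], "rotation": [0, 0, 0]},
  {"gripper": 60, "delta_pos": [-50, -180, -40], "rotation": [0, 0, 0]},
  {"gripper": 60, "delta_pos": [-60, -200, -40], "rotation": [0, 0, 0]},
  {"gripper": 60, "delta_pos": [-60, -200, -40], "rotation": [0, 0, 0]},
  {"gripper": 60, "delta_pos": [-60, -200, -40], "rotation": [0, 0, 0]},
  {"gripper": 60, "delta_pos": [-60, -200, -40], "rotation": [0, 0, 0]},
])

```text
time_s: 21.85
tcp_pos: [0.3907, 0.075, 0.2524]
tool_rot: [3.139, 0.122, 0.001]
force: [0.3, 0.2, -0.8]
grip_width: 0.0598
```

Run:
```python
from h import *
for n in("scene","top"): 
    p,d=snap(n,"12"); P=cloud(n,d)
    m=(P[...,2]>.008)&(P[...,2]<.06)&(abs(P[...,0]-.59)<.07)&(abs(P[...,1]+.285)<.07)
    g=cv2.cvtColor(p,cv2.COLOR_RGB2GRAY); h=cv2.cvtColor(p,cv2.COLOR_RGB2HSV)
    sat=h[...,1]<70
    reg=(abs(P[...,0]-.59)<.07)&(abs(P[...,1]+.285)<.07)&sat
    sh=reg&(g>110); hd=reg&(g<=110)
    for nm,mm in(("shank",sh),("head",hd)):
        k,l,s,c=cv2.connectedComponentsWithStats(mm.astype(np.uint8)); i=1+np.argmax(s[1:,4]); v,u=np.nonzero(l==i)
        z=.018 if nm=="shank" else .024
        X=onz(n,np.c_[u,v],z)[:,:2]; r=cv2.minAreaRect((X*1000).astype(np.float32)); q=P[v,u]
        ev=np.linalg.svd(X-X.mean(0))[2][0]
        print(n,nm,len(v),"px",c[i],"mean",X.mean(0),"rect",r,"dir",np.degrees(np.arctan2(ev[1],ev[0])),"zmax",np.percentile(q[:,2],[50,90]))
p,d=load("scene","12"); cv2.imwrite("pics/s12c.png",cv2.resize(p[130:230,230:390,::-1],None,fx=5,fy=5,interpolation=cv2.INTER_CUBIC))
p,d=load("top","12"); cv2.imwrite("pics/t12c.png",cv2.resize(p[110:210,280:420,::-1],None,fx=5,fy=5,interpolation=cv2.INTER_CUBIC))
```

```text
Traceback (most recent call last):
ValueError: attempt to get argmax of an empty sequence
```

Run:
```python
from h import *
snap("top","12")
p,d=load("scene","12"); cv2.imwrite("pics/s12c.png",cv2.resize(p[130:230,230:390,::-1],None,fx=5,fy=5,interpolation=cv2.INTER_CUBIC))
p,d=load("top","12"); cv2.imwrite("pics/t12c.png",cv2.resize(p[110:210,280:420,::-1],None,fx=5,fy=5,interpolation=cv2.INTER_CUBIC))
```

```text
(no output)
```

View pics/scene12.png

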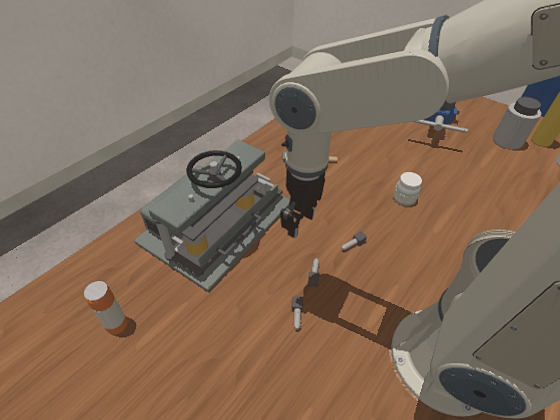

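View pics/t12c.png

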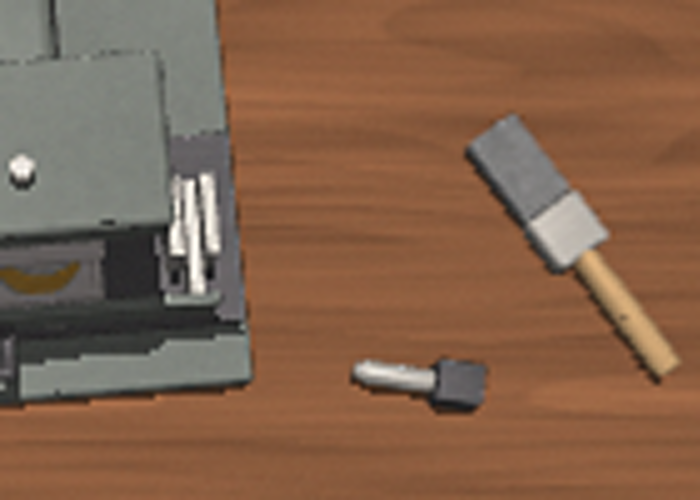

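```bash
cat > pinm.py <<'E'
from h import *
def pin(n,tag,c=(.59,-.285),rad=.06):
    p,d=load(n,tag); P=cloud(n,d)
    g=cv2.cvtColor(p,cv2.COLOR_RGB2GRAY); h=cv2.cvtColor(p,cv2.COLOR_RGB2HSV)
    reg=(np.hypot(P[...,0]-c[0],P[...,1]-c[1])<rad)&(h[...,1]<90)
    m=reg.astype(np.uint8); k,l,s,ce=cv2.connectedComponentsWithStats(m); i=1+np.argmax(s[1:,4]); al=l==i
    out={}
    for nm,mm,z in(("shank",al&(g>105),.018),("head",al&(g<=105),.022)):
        k,l2,s2,c2=cv2.connectedComponentsWithStats(mm.astype(np.uint8)); j=1+np.argmax(s2[1:,4]); v,u=np.nonzero(l2==j)
        X=onz(n,np.c_[u,v],z)[:,:2]; q=P[v,u]; ev=np.linalg.svd(X-X.mean(0))[2][0]
        (cx,cy),wh,a=cv2.minAreaRect((X*1000).astype(np.float32))
        print(n,tag,nm,len(v),"px",c2[j].round(1),"rect",round(cx,1),round(cy,1),np.round(wh,1),round(a,1),"dir",np.degrees(np.arctan2(ev[1],ev[0])).round(1),"z50/90",np.percentile(q[:,2],[50,90]),"cloud",np.median(q,0))
        out[nm]=np.array([cx,cy])/1000
    d=out["shank"]-out["head"]; print("   axis dir",np.degrees(np.arctan2(d[1],d[0])),np.hypot(*d))
E
python3 - <<'E'
from pinm import *
for n,t in(("top","12"),("top","0"),("scene","0"),("scene","2")): pin(n,t)
E
```

```text
top 12 shank 67 px [358.6 184.5] rect 594.8 -262.1 [51.  13.7] 80.2 dir -100.5 z50/90 [0.0208 0.0247] cloud [ 0.5952 -0.263   0.0208]
top 12 head 94 px [371.  186.6] rect 587.4 -298.9 [39.9 29.7] 89.8 dir -71.4 z50/90 [0.0278 0.0313] cloud [ 0.5846 -0.3011  0.0278]
   axis dir 78.61084398311121 0.03749299044150692
top 0 shank 68 px [358.5 184.5] rect 594.8 -262.1 [50.8 14.1] 81.6 dir -100.1 z50/90 [0.0207 0.0236] cloud [ 0.5944 -0.2614  0.0207]
top 0 head 91 px [371.1 186.5] rect 587.4 -298.9 [39.9 29.7] 89.8 dir -75.1 z50/90 [0.0278 0.0312] cloud [ 0.5849 -0.3015  0.0278]
   axis dir 78.61076175690742 0.037493032410911425
scene 0 shank 56 px [307.9 184.4] rect 593.7 -261.3 [57.2 16. ] 82.2 dir 82.8 z50/90 [0.019  0.0223] cloud [ 0.5926 -0.261   0.019 ]
scene 0 head 100 px [315.4 180.4] rect 581.4 -275.6 [40.5 97.4] 10.0 dir 96.9 z50/90 [0.0224 0.0282] cloud [ 0.5844 -0.2948  0.0224]
   axis dir 49.11442620839391 0.01890554534334401
scene 2 shank 58 px [307.9 184.4] rect 593.6 -261.3 [56.9 16.8] 80.5 dir 82.7 z50/90 [0.0192 0.0224] cloud [ 0.5927 -0.2592  0.0192]
scene 2 head 100 px [315.5 180.3] rect 581.2 -274.8 [40.5 95.6] 10.0 dir 97.4 z50/90 [0.0229 0.029 ] cloud [ 0.5846 -0.2964  0.0229]
   axis dir 47.32274178458144 0.018276748197590894
```

Pin axis is about 80.5° and the head centre is near (0.586,-0.302), unchanged since the start. Next I'll locate the fork hole from the lug hole (wood showing through it) and the cheek tops.

Run:
```python
from h import *
for t in("0","4","7","12"):
  n="scene"
  p,d=load(n,t); h=cv2.cvtColor(p,cv2.COLOR_RGB2HSV)
  if t!="12":
    c=p[192:222,285:325]; m=cv2.inRange(h,(3,90,60),(22,255,255))[195:215,292:312]
    k,l,s,ce=cv2.connectedComponentsWithStats(m,connectivity=4)
    for i in range(1,k):
        if 2<=s[i,4]<60:
            uv=ce[i]+[292,195]; print(t,"hole cand",uv,s[i], inv(onz(n,[uv],.07)))
# cheek/lug tops in machine frame, top view
p,d=load("top","12"); g=cv2.cvtColor(p,cv2.COLOR_RGB2GRAY); m=np.zeros_like(g); m[138:175,310:328]=(g[138:175,310:328]>165)
k,l,s,ce=cv2.connectedComponentsWithStats(m,connectivity=4)
for i in range(1,k):
    v,u=np.nonzero(l==i)
    if len(v)>6:
        X=inv(onz("top",np.c_[u,v],.092)); print("top strip",len(v),s[i],"x'",X[:,0].min(),X[:,0].max(),"y'",X[:,1].min(),X[:,1].max(),X.mean(0))
for nn,pp,b in(("s0",load("scene","0")[0],(250,165,290,205)),("s4",load("scene","4")[0],(290,190,320,215))):
    u0,v0,u1,v1=b; cv2.imwrite(f"pics/{nn}z.png",cv2.resize(pp[v0:v1,u0:u1,::-1],None,fx=16,fy=14,interpolation=cv2.INTER_CUBIC))
```

```text
0 hole cand [301.25  203.125] [8 7 4 3 8] [[-0.1454 -0.1998  0.07  ]]
4 hole cand [301.25  203.125] [8 7 4 3 8] [[-0.1454 -0.1998  0.07  ]]
7 hole cand [301.125 203.25 ] [8 7 3 4 8] [[-0.1454 -0.1991  0.07  ]]
top strip 35 [320 145   4  15  35] x' -0.013648467679083329 0.031420938639918156 y' -0.21501043833338518 -0.20818317674553782 [ 0.0092 -0.2115  0.092 ]
top strip 53 [317 146   4  23  53] x' -0.041170165802585465 0.028995548168706357 y' -0.2035532496457263 -0.19623166291218255 [-0.0071 -0.1999  0.092 ]
top strip 23 [314 147   3  14  23] x' -0.015038603354439028 0.02632153920120053 y' -0.19296745863359305 -0.18597132467198008 [ 0.0002 -0.1901  0.092 ]
```

View pics/s0z.png

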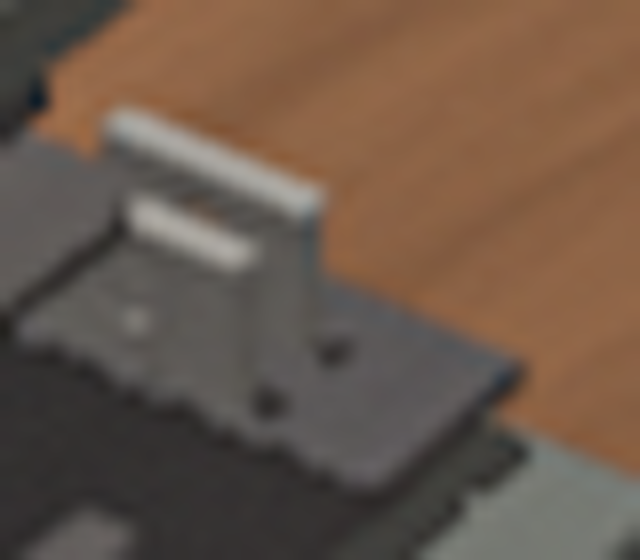

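View pics/s4z.png

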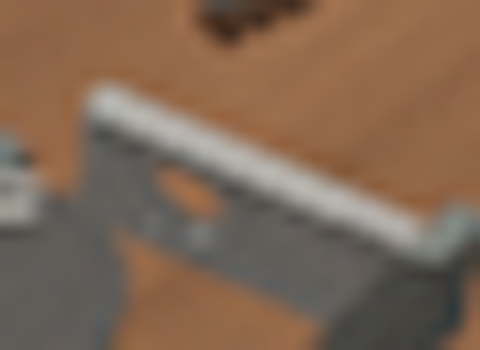

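The lug hole sits 9 mm behind the tray centre, and the cheek-strip mid also lies at x'≈0.009. That puts the fork mouth at about (0.009,-0.215,0.070) in the machine frame. Going to the pin.

Run:
```python
from h import *
go([.587,-.305,.2],80.5); print(W([.009,-.215,.07]))
```

```text
t 21.95 tcp [0.3905 0.0749 0.2523] yaw 4.44 j [ 0.1859 -0.0398  2.0583 -0.0001  1.1232  1.6793] F [-0.2733 -0.5189 -0.2931] w 60.0
  delta [166.5 394.   52.3] rot [  0.     0.01 -76.06]
[ 0.6855 -0.1372  0.07  ]
```

apply_moves([
  {"gripper": 60, "delta_pos": [10, 50, 6], "rotation": [0, 0, -9.5]},
  {"gripper": 60, "delta_pos": [25, 100, 12], "rotation": [0, 0, -19]},
  {"gripper": 60, "delta_pos": [45, 155, 18], "rotation": [0, 0, -28.5]},
  {"gripper": 60, "delta_pos": [70, 210, 26], "rotation": [0, 0, -38]},
  {"gripper": 60, "delta_pos": [95, 265, 34], "rotation": [0, 0, -47.5]},
  {"gripper": 60, "delta_pos": [120, 315, 42], "rotation": [0, 0, -57]},
  {"gripper": 60, "delta_pos": [145, 360, 48], "rotation": [0, 0, -66.5]},
  {"gripper": 60, "delta_pos": [166.5, 394, 52], "rotation": [0, 0, -76]},
])

```text
time_s: 22.95
tcp_pos: [0.5875, -0.307, 0.1993]
tool_rot: [-2.394, -2.034, 0.0]
force: [0.9, 1.1, 1.5]
grip_width: 0.0601
```

Run:
```python
from pinm import *
go([.587,-.305,.005],80.5)
snap("scene","13"); p,d=load("scene","13"); cv2.imwrite("pics/s13c.png",cv2.resize(p[120:220,230:390,::-1],None,fx=5,fy=5,interpolation=cv2.INTER_CUBIC))
pin("scene","13")
```

```text
t 22.95 tcp [ 0.5875 -0.307   0.1993] yaw 80.7 j [-0.4838  0.4406  1.5758 -0.0001  1.1258 -0.3214] F [0.8935 1.1371 1.4743] w 60.1
  delta [  1.9  -0.7 194.3] rot [-0.04 -0.01  0.2 ]
scene 13 shank 313 px [321.6  14. ] rect 1379.9 -1431.2 [116.7 607.1] 34.3 dir 127.6 z50/90 [0.5759 0.5951] cloud [ 0.5835 -0.2365  0.5759]
scene 13 head 2609 px [326.6  74.9] rect 1040.0 -1063.8 [ 230.  1327.1] 36.3 dir 126.8 z50/90 [0.4148 0.5282] cloud [ 0.5763 -0.2786  0.4148]
   axis dir -47.21997716771362 0.5005211207364361
```

View pics/s13c.png

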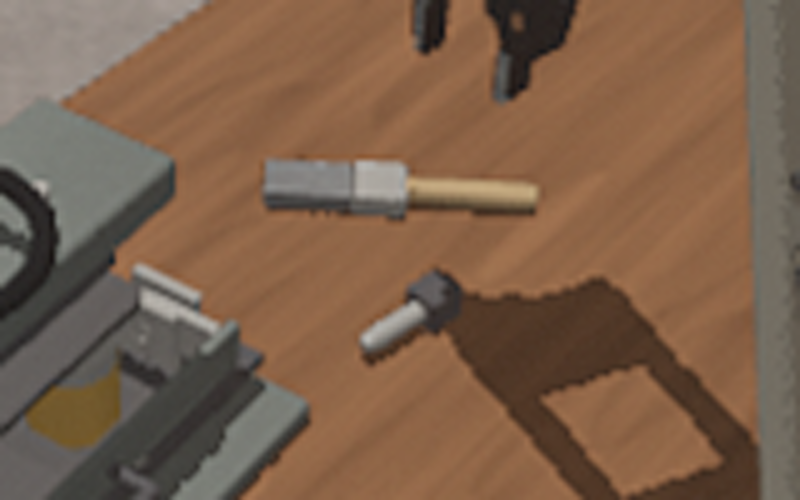

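apply_moves([
  {"gripper": 55, "delta_pos": [2, 0, 50], "rotation": [0, 0, 0]},
  {"gripper": 55, "delta_pos": [2, 0, 100], "rotation": [0, 0, 0]},
  {"gripper": 55, "delta_pos": [2, 0, 140], "rotation": [0, 0, 0]},
  {"gripper": 55, "delta_pos": [2, 0, 170], "rotation": [0, 0, 0]},
  {"gripper": 55, "delta_pos": [2, 0, 185], "rotation": [0, 0, 0]},
  {"gripper": 55, "delta_pos": [2, 0, 193], "rotation": [0, 0, 0]},
  {"gripper": 55, "delta_pos": [2, 0, 193], "rotation": [0, 0, 0]},
  {"gripper": 55, "delta_pos": [2, 0, 193], "rotation": [0, 0, 0]},
])

```text
time_s: 24.0
tcp_pos: [0.5881, -0.3026, 0.0085]
tool_rot: [2.396, 2.029, 0.001]
force: [-0.3, -0.9, -0.3]
grip_width: 0.0548
```

apply_moves([
  {"gripper": 15, "delta_pos": [0, 0, 0], "rotation": [0, 0, 0]},
  {"gripper": 15, "delta_pos": [0, 0, 0], "rotation": [0, 0, 0]},
  {"gripper": 15, "delta_pos": [0, 0, 0], "rotation": [0, 0, 0]},
  {"gripper": 15, "delta_pos": [0, 0, 0], "rotation": [0, 0, 0]},
  {"gripper": 15, "delta_pos": [0, 0, 0], "rotation": [0, 0, 0]},
  {"gripper": 15, "delta_pos": [0, 0, 0], "rotation": [0, 0, 0]},
  {"gripper": 15, "delta_pos": [0, 0, 0], "rotation": [0, 0, 0]},
  {"gripper": 15, "delta_pos": [0, 0, 0], "rotation": [0, 0, 0]},
], newtons=70)

```text
time_s: 25.0
tcp_pos: [0.5882, -0.3026, 0.0086]
tool_rot: [2.396, 2.029, 0.001]
force: [-0.2, 0.5, 6.3]
grip_width: 0.0263
```

Run:
```python
from pinm import *
go([.587,-.305,.11],80.5)
```

```text
t 25.0 tcp [ 0.5882 -0.3026  0.0086] yaw 80.51 j [-0.4774  0.6658  1.6859  0.      0.788  -0.3117] F [-0.2359  0.5119  6.2615] w 26.3
  delta [  -2.6   -0.6 -101.4] rot [0.11 0.03 0.01]
```

apply_moves([
  {"gripper": 15, "delta_pos": [0, 0, -10], "rotation": [0, 0, 0]},
  {"gripper": 15, "delta_pos": [0, 0, -30], "rotation": [0, 0, 0]},
  {"gripper": 15, "delta_pos": [0, 0, -60], "rotation": [0, 0, 0]},
  {"gripper": 15, "delta_pos": [0, 0, -90], "rotation": [0, 0, 0]},
  {"gripper": 15, "delta_pos": [0, 0, -110], "rotation": [0, 0, 0]},
  {"gripper": 15, "delta_pos": [0, 0, -110], "rotation": [0, 0, 0]},
  {"gripper": 15, "delta_pos": [0, 0, -110], "rotation": [0, 0, 0]},
  {"gripper": 15, "delta_pos": [0, 0, -110], "rotation": [0, 0, 0]},
])

```text
time_s: 26.0
tcp_pos: [0.5866, -0.3018, 0.116]
tool_rot: [-2.396, -2.029, 0.001]
force: [-0.3, -0.2, -2.4]
grip_width: 0.0267
```

Run:
```python
from pinm import *
go(W([.009,-.215-.10,.12]),94.45)
snap("scene","14"); p,d=load("scene","14"); cv2.imwrite("pics/s14c.png",cv2.resize(p[90:220,230:390,::-1],None,fx=4.5,fy=4.5,interpolation=cv2.INTER_CUBIC))
```

```text
t 26.0 tcp [ 0.5866 -0.3018  0.116 ] yaw 80.5 j [-0.4775  0.5255  1.6436  0.      0.9747 -0.3117] F [-0.3326 -0.1902 -2.3909] w 26.7
  delta [81.7 94.4 -4.2] rot [ -0.12  -0.05 -13.95]
```

View pics/s14c.png

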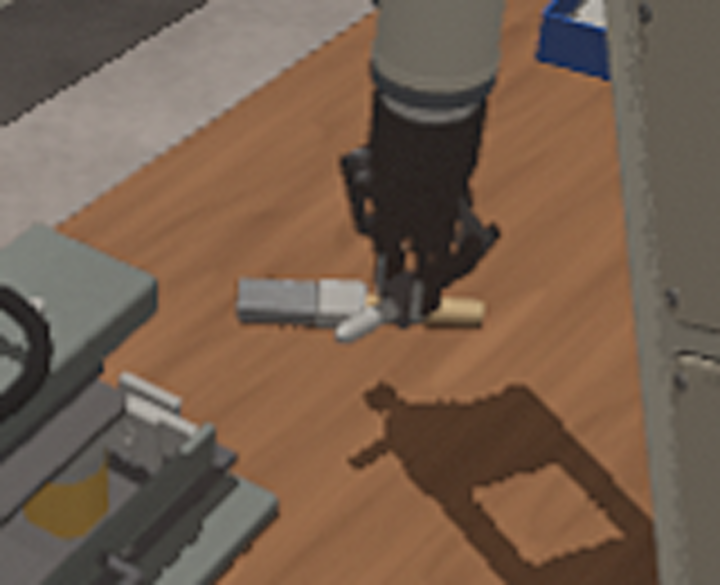

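apply_moves([
  {"gripper": 15, "delta_pos": [15, 17, 0], "rotation": [0, 0, -3]},
  {"gripper": 15, "delta_pos": [30, 35, 0], "rotation": [0, 0, -6]},
  {"gripper": 15, "delta_pos": [45, 53, 0], "rotation": [0, 0, -9]},
  {"gripper": 15, "delta_pos": [60, 71, 5], "rotation": [0, 0, -12]},
  {"gripper": 15, "delta_pos": [75, 88, 10], "rotation": [0, 0, -14]},
  {"gripper": 15, "delta_pos": [81.5, 94.5, 20], "rotation": [0, 0, -14]},
  {"gripper": 15, "delta_pos": [81.5, 94.5, 20], "rotation": [0, 0, -14]},
  {"gripper": 15, "delta_pos": [81.5, 94.5, 20], "rotation": [0, 0, -14]},
])

```text
time_s: 27.05
tcp_pos: [0.6934, -0.2378, 0.0971]
tool_rot: [-2.133, -2.306, 0.001]
force: [0.1, -0.1, -0.9]
grip_width: 0.0265
```

Run:
```python
from pinm import *
s=ctrl.read_state();print(inv(s["tcp_pos"]))
go(W([.009,-.300,.0646]),94.45)
```

```text
[ 0.0091 -0.3159  0.0971]
t 27.05 tcp [ 0.6934 -0.2378  0.0971] yaw 94.47 j [-0.3323  0.6462  1.4733 -0.0002  1.0229 -0.4103] F [ 0.0706 -0.1324 -0.9413] w 26.5
  delta [15.9 -0.  32.5] rot [-0.05 -0.01  0.02]
```

apply_moves([
  {"gripper": 15, "delta_pos": [0, 0, 8], "rotation": [0, 0, 0]},
  {"gripper": 15, "delta_pos": [0, 0, 16], "rotation": [0, 0, 0]},
  {"gripper": 15, "delta_pos": [0, 0, 24], "rotation": [0, 0, 0]},
  {"gripper": 15, "delta_pos": [0, 0, 32], "rotation": [0, 0, 0]},
  {"gripper": 15, "delta_pos": [8, 0, 32.5], "rotation": [0, 0, 0]},
  {"gripper": 15, "delta_pos": [16, 0, 32.5], "rotation": [0, 0, 0]},
  {"gripper": 15, "delta_pos": [16, 0, 32.5], "rotation": [0, 0, 0]},
  {"gripper": 15, "delta_pos": [16, 0, 32.5], "rotation": [0, 0, 0]},
])

```text
time_s: 28.05
tcp_pos: [0.693, -0.2214, 0.0653]
tool_rot: [2.131, 2.307, 0.0]
force: [-0.3, 0.4, -2.1]
grip_width: 0.0263
```

Run:
```python
from pinm import *
s=ctrl.read_state();print(inv(s["tcp_pos"]))
go(W([.009,-.300,.0646]),94.45)
for n,b in(("scene",(245,130,325,200)),("top",(290,130,370,190))):
    p,d=snap(n,"15"); u0,v0,u1,v1=b; cv2.imwrite(f"pics/{n}15c.png",cv2.resize(p[v0:v1,u0:u1,::-1],None,fx=8,fy=8,interpolation=cv2.INTER_CUBIC))
```

```text
[ 0.01   -0.2995  0.0653]
t 28.05 tcp [ 0.693  -0.2214  0.0653] yaw 94.53 j [-0.3112  0.6741  1.5034 -0.0001  0.9635 -0.3902] F [-0.2622  0.4084 -2.0528] w 26.3
  delta [-0.5 -1.   0.7] rot [0.03 0.02 0.08]
```

View pics/scene15c.png

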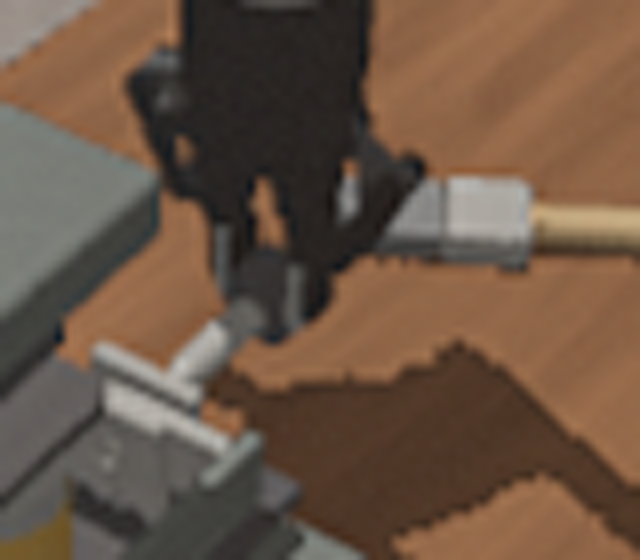

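View pics/top15c.png

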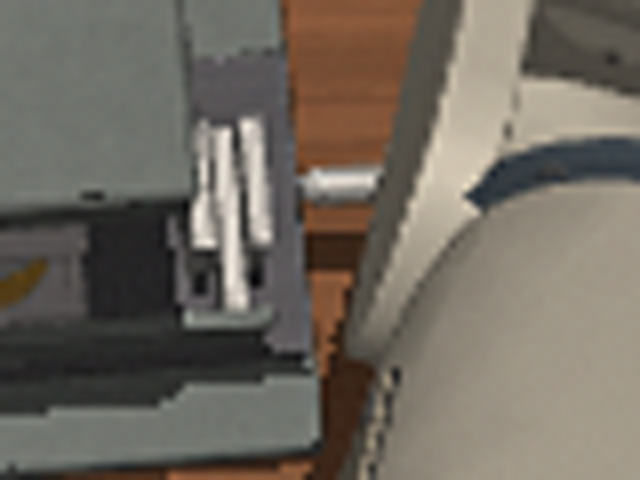

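Run:
```python
from pinm import *
p,d=load("top","15"); g=cv2.cvtColor(p,cv2.COLOR_RGB2GRAY)
m=np.zeros_like(g); m[146:160,326:338]=(cv2.cvtColor(p,cv2.COLOR_RGB2HSV)[146:160,326:338,1]<70)&(g[146:160,326:338]>90)
v,u=np.nonzero(m)
# weighted by column: edges subpixel
for c in range(327,338):
    vv=v[u==c]
    if len(vv): print(c,vv.min(),vv.max(),inv(onz("top",[[c,(vv.min()+vv.max())/2]],.070))[0][:2],g[vv.min()-1:vv.max()+2,c])
m=np.zeros_like(g); m[140:165,319:326]=g[140:165,319:326]>165
v,u=np.nonzero(m)
for c in range(319,326):
    vv=v[u==c]
    if len(vv): print("cheek",c,vv.min(),vv.max(),inv(onz("top",[[c,vv.min()-.5],[c,vv.max()+.5]],.092))[:,:2].ravel())
```

```text
327 152 159 [ 0.0016 -0.231 ] [ 62 125  73  59  51  41  50  99  92  96]
328 152 154 [ 0.0094 -0.2349] [102 169 149 107  73]
329 151 154 [ 0.0107 -0.2383] [ 89 183 196 158 114  67]
330 151 154 [ 0.0105 -0.2414] [ 88 146 225 178  91  77]
331 151 154 [ 0.0102 -0.2446] [ 92 149 221 171 115  75]
332 151 154 [ 0.0099 -0.2477] [ 93 148 223 166 111  68]
333 151 154 [ 0.0097 -0.2509] [ 95 150 221 162 110  68]
334 151 154 [ 0.0094 -0.2541] [100 151 220 152 110  69]
335 151 154 [ 0.0092 -0.2572] [100 152 212 152 111  66]
336 151 153 [ 0.0105 -0.2606] [104 157 207 147  64]
337 151 151 [ 0.0135 -0.264 ] [106 137  71]
cheek 319 153 164 [ 0.0079 -0.2037 -0.0299 -0.2001]
cheek 320 145 146 [ 0.033  -0.2093  0.0267 -0.2086]
cheek 321 145 156 [ 0.0328 -0.2124 -0.0053 -0.2087]
cheek 322 146 159 [ 0.0293 -0.2152 -0.015  -0.2109]
cheek 323 157 159 [-0.0058 -0.2149 -0.0152 -0.214 ]
```

Top view puts the pin axis at x' ≈ 0.010, which agrees with the TCP reading, and the fork mid at about 0.009. I'll correct by 1 mm and advance slowly.

apply_moves([
  {"gripper": 15, "delta_pos": [4, -1, 0.5], "rotation": [0, 0, 0]},
  {"gripper": 15, "delta_pos": [8, -1, 0.5], "rotation": [0, 0, 0]},
  {"gripper": 15, "delta_pos": [12, -1, 0.5], "rotation": [0, 0, 0]},
  {"gripper": 15, "delta_pos": [15, -1, 0.5], "rotation": [0, 0, 0]},
  {"gripper": 15, "delta_pos": [18, -1, 0.5], "rotation": [0, 0, 0]},
  {"gripper": 15, "delta_pos": [21, -1, 0.5], "rotation": [0, 0, 0]},
  {"gripper": 15, "delta_pos": [23, -1, 0.5], "rotation": [0, 0, 0]},
  {"gripper": 15, "delta_pos": [24, -1, 0.5], "rotation": [0, 0, 0]},
])

```text
time_s: 29.15
tcp_pos: [0.6899, -0.1975, 0.0644]
tool_rot: [2.132, 2.307, 0.0]
force: [-0.5, -0.4, -1.7]
grip_width: 0.0268
```

Run:
```python
from pinm import *
s=ctrl.read_state();print(inv(s["tcp_pos"]),s["wrist_torque"])
go(W([.009,-.27,.0646]),94.45)
```

```text
[ 0.0088 -0.2755  0.0644] [-0.0252 -0.0295 -0.0426]
t 29.15 tcp [ 0.6899 -0.1975  0.0644] yaw 94.51 j [-0.2809  0.6624  1.5286 -0.      0.9505 -0.3596] F [-0.5424 -0.4396 -1.7162] w 26.8
  delta [ 5.5  0.3 -0.2] rot [0.   0.   0.06]
```

The tip is inside the mouth with no resistance. Continuing.

apply_moves([
  {"gripper": 15, "delta_pos": [3, 0, 0], "rotation": [0, 0, 0]},
  {"gripper": 15, "delta_pos": [6, 0, 0], "rotation": [0, 0, 0]},
  {"gripper": 15, "delta_pos": [9, 0, 0], "rotation": [0, 0, 0]},
  {"gripper": 15, "delta_pos": [12, 0, 0], "rotation": [0, 0, 0]},
  {"gripper": 15, "delta_pos": [15, 0, 0], "rotation": [0, 0, 0]},
  {"gripper": 15, "delta_pos": [18, 0, 0], "rotation": [0, 0, 0]},
  {"gripper": 15, "delta_pos": [20, 0, 0], "rotation": [0, 0, 0]},
  {"gripper": 15, "delta_pos": [22, 0, 0], "rotation": [0, 0, 0]},
])

```text
time_s: 30.15
tcp_pos: [0.6882, -0.1756, 0.0644]
tool_rot: [2.132, 2.307, 0.0]
force: [-0.2, 0.4, -1.5]
grip_width: 0.0264
```

Run:
```python
from pinm import *
s=ctrl.read_state();print(inv(s["tcp_pos"]),s["wrist_torque"])
go(W([.009,-.233,.0646]),94.45)
for n,b in(("scene",(245,130,325,200)),("top",(290,130,370,190))):
    p,d=snap(n,"16"); u0,v0,u1,v1=b; cv2.imwrite(f"pics/{n}16c.png",cv2.resize(p[v0:v1,u0:u1,::-1],None,fx=8,fy=8,interpolation=cv2.INTER_CUBIC))
```

```text
[ 0.0087 -0.2535  0.0644] [ 0.006  -0.0333 -0.0526]
t 30.15 tcp [ 0.6882 -0.1756  0.0644] yaw 94.5 j [-0.2519  0.6528  1.5474 -0.      0.9414 -0.3306] F [-0.2193  0.4065 -1.4502] w 26.4
  delta [20.5  0.3 -0.2] rot [0.   0.   0.05]
```

View pics/scene16c.png

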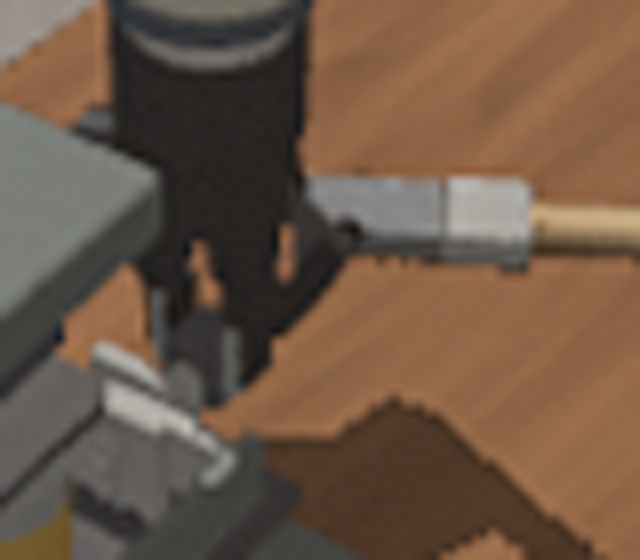

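View pics/top16c.png

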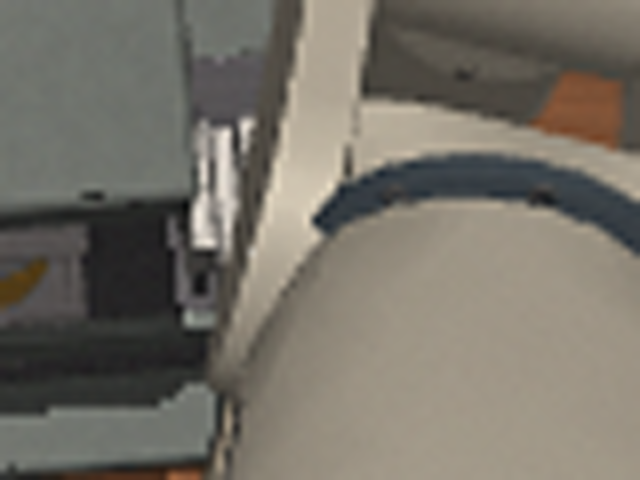

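Run:
```python
from pinm import *
p,d=load("scene","16"); cv2.imwrite("pics/scene16d.png",cv2.resize(p[20:220,180:400,::-1],None,fx=3.5,fy=3,interpolation=cv2.INTER_CUBIC))
P=cloud("scene",d); Q=P.reshape(-1,3); q=Q[(Q[:,0]>.55)&(Q[:,0]<.8)&(Q[:,1]<-.08)&(Q[:,1]>-.3)&(Q[:,2]>.2)]
m=inv(q)
for z in np.arange(.2,.5,.02):
    s=m[(m[:,2]>z)&(m[:,2]<z+.02)]
    s=s[s[:,1]<-.1]
    if len(s): print(round(z,2),len(s),"y'max",np.percentile(s[:,1],98).round(3),"x'",s[:,0].min().round(3),s[:,0].max().round(3))
```

```text
0.2 140 y'max -0.162 x' -0.03 0.039
0.22 282 y'max -0.157 x' -0.032 0.069
0.24 106 y'max -0.212 x' -0.032 0.034
0.26 164 y'max -0.212 x' -0.033 0.041
0.28 163 y'max -0.213 x' -0.031 0.038
0.3 190 y'max -0.213 x' -0.031 0.051
0.32 181 y'max -0.213 x' -0.032 0.045
0.34 143 y'max -0.213 x' -0.033 0.025
0.36 170 y'max -0.185 x' -0.048 0.06
0.38 147 y'max -0.175 x' -0.07 0.068
0.4 212 y'max -0.167 x' -0.086 0.071
0.42 272 y'max -0.159 x' -0.083 0.066
0.44 296 y'max -0.152 x' -0.11 0.053
0.46 258 y'max -0.15 x' -0.112 0.029
0.48 222 y'max -0.15 x' -0.107 -0.001
```

View pics/scene16d.png

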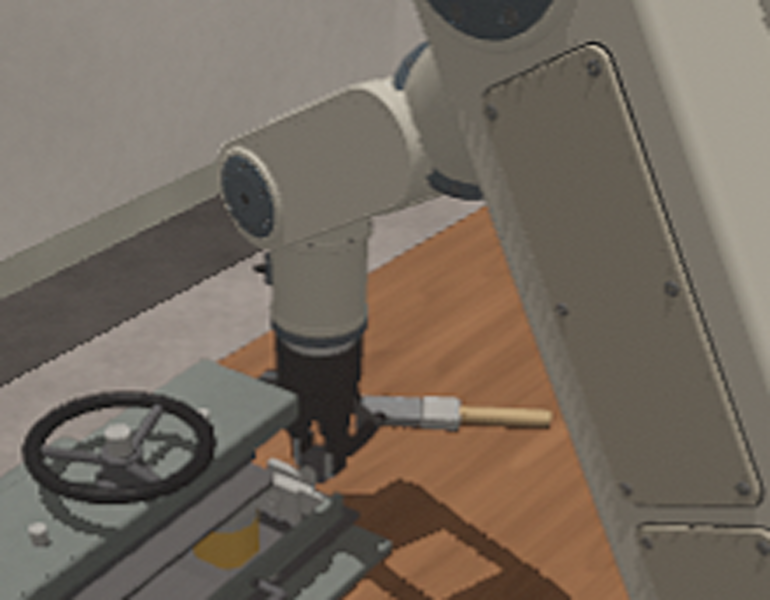

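Wrist clearance to the beam is about 20 mm at full depth, and the casing stays above z = 0.36. Continuing to seat the pin.

apply_moves([
  {"gripper": 15, "delta_pos": [3, 0, 0], "rotation": [0, 0, 0]},
  {"gripper": 15, "delta_pos": [6, 0, 0], "rotation": [0, 0, 0]},
  {"gripper": 15, "delta_pos": [9, 0, 0], "rotation": [0, 0, 0]},
  {"gripper": 15, "delta_pos": [11, 0, 0], "rotation": [0, 0, 0]},
  {"gripper": 15, "delta_pos": [13, 0, 0], "rotation": [0, 0, 0]},
  {"gripper": 15, "delta_pos": [15, 0, 0], "rotation": [0, 0, 0]},
  {"gripper": 15, "delta_pos": [17, 0, 0], "rotation": [0, 0, 0]},
  {"gripper": 15, "delta_pos": [18, 0, 0], "rotation": [0, 0, 0]},
])

```text
time_s: 31.25
tcp_pos: [0.6867, -0.1576, 0.0643]
tool_rot: [-2.132, -2.307, -0.0]
force: [-0.1, 0.2, -1.7]
grip_width: 0.0266
```

Run:
```python
from pinm import *
s=ctrl.read_state();print(inv(s["tcp_pos"]),s["wrist_torque"])
go(W([.009,-.233,.0646]),94.45)
```

```text
[ 0.0087 -0.2355  0.0643] [ 0.047  -0.0439  0.0665]
t 31.25 tcp [ 0.6867 -0.1576  0.0643] yaw 94.51 j [-0.2278  0.6455  1.5615  0.0001  0.9346 -0.3065] F [-0.0653  0.2238 -1.7194] w 26.6
  delta [ 2.5  0.3 -0.3] rot [-0.   -0.    0.06]
```

apply_moves([
  {"gripper": 15, "delta_pos": [1, 0, 0], "rotation": [0, 0, 0]},
  {"gripper": 15, "delta_pos": [2, 0, 0], "rotation": [0, 0, 0]},
  {"gripper": 15, "delta_pos": [3, 0, 0], "rotation": [0, 0, 0]},
  {"gripper": 15, "delta_pos": [4, 0, 0], "rotation": [0, 0, 0]},
  {"gripper": 15, "delta_pos": [5, 0, 0], "rotation": [0, 0, 0]},
  {"gripper": 15, "delta_pos": [5, 0, 0], "rotation": [0, 0, 0]},
  {"gripper": 15, "delta_pos": [5, 0, 0], "rotation": [0, 0, 0]},
  {"gripper": 15, "delta_pos": [5, 0, 0], "rotation": [0, 0, 0]},
])

```text
time_s: 32.25
tcp_pos: [0.6864, -0.1537, 0.0644]
tool_rot: [2.132, 2.306, -0.001]
force: [-0.3, -4.7, -2.3]
grip_width: 0.0263
```

Run:
```python
from pinm import *
s=ctrl.read_state();print(inv(s["tcp_pos"]),s["wrist_torque"])
go(W([.009,-.233,.0646]),94.45)
for n,b in(("scene",(245,130,325,200)),):
    p,d=snap(n,"17"); u0,v0,u1,v1=b; cv2.imwrite(f"pics/{n}17c.png",cv2.resize(p[v0:v1,u0:u1,::-1],None,fx=8,fy=8,interpolation=cv2.INTER_CUBIC))
```

```text
[ 0.0087 -0.2316  0.0644] [-0.9126 -0.0093  0.0965]
t 32.25 tcp [ 0.6864 -0.1537  0.0644] yaw 94.51 j [-0.2219  0.6437  1.5649 -0.0013  0.9324 -0.2998] F [-0.2868 -4.6924 -2.2609] w 26.3
  delta [-1.4  0.3 -0.2] rot [0.01 0.07 0.06]
```

View pics/scene17c.png

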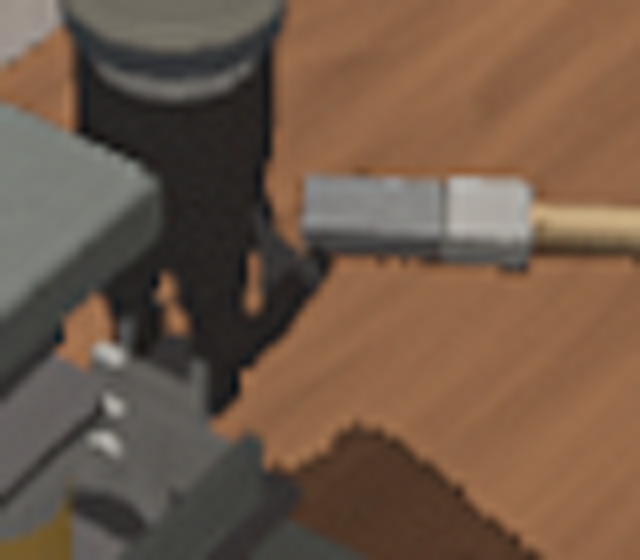

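apply_moves([
  {"gripper": 15, "delta_pos": [1, 0, 0], "rotation": [0, 0, 0]},
  {"gripper": 15, "delta_pos": [1.5, 0, 0], "rotation": [0, 0, 0]},
  {"gripper": 15, "delta_pos": [2, 0, 0], "rotation": [0, 0, 0]},
  {"gripper": 15, "delta_pos": [2, 0, 0], "rotation": [0, 0, 0]},
  {"gripper": 15, "delta_pos": [0, 0, 0], "rotation": [0, 0, 0]},
  {"gripper": 50, "delta_pos": [-1, 0, 0], "rotation": [0, 0, 0]},
  {"gripper": 50, "delta_pos": [-1, 0, 0], "rotation": [0, 0, 0]},
  {"gripper": 50, "delta_pos": [-1, 0, 0], "rotation": [0, 0, 0]},
])

```text
time_s: 33.3
tcp_pos: [0.6866, -0.1534, 0.0645]
tool_rot: [2.132, 2.307, 0.0]
force: [-0.0, 0.6, 0.2]
grip_width: 0.0501
```

apply_moves([
  {"gripper": 50, "delta_pos": [0, 0, -20], "rotation": [0, 0, 0]},
  {"gripper": 50, "delta_pos": [0, 0, -50], "rotation": [0, 0, 0]},
  {"gripper": 50, "delta_pos": [-20, 0, -80], "rotation": [0, 0, 0]},
  {"gripper": 50, "delta_pos": [-60, 0, -120], "rotation": [0, 0, 0]},
  {"gripper": 50, "delta_pos": [-100, 0, -170], "rotation": [0, 0, 0]},
  {"gripper": 50, "delta_pos": [-150, 40, -220], "rotation": [0, 0, 0]},
  {"gripper": 50, "delta_pos": [-170, 80, -240], "rotation": [0, 0, 0]},
  {"gripper": 50, "delta_pos": [-170, 120, -240], "rotation": [0, 0, 0]},
])

```text
time_s: 34.3
tcp_pos: [0.821, -0.3169, 0.3106]
tool_rot: [2.131, 2.299, 0.004]
force: [0.6, -0.4, -0.6]
grip_width: 0.0501
```

Run:
```python
from pinm import *
go(W([.009,-.233,.0646]),94.45)
for n,b in(("scene",(245,130,325,200)),("top",(290,130,370,190))):
    p,d=snap(n,"18"); u0,v0,u1,v1=b; cv2.imwrite(f"pics/{n}18c.png",cv2.resize(p[v0:v1,u0:u1,::-1],None,fx=8,fy=8,interpolation=cv2.INTER_CUBIC))
```

```text
t 34.3 tcp [ 0.821  -0.3169  0.3106] yaw 94.35 j [-0.3699  0.7407  0.833  -0.0005  1.5605 -0.4458] F [ 0.5692 -0.4342 -0.5994] w 50.1
  delta [ 172.4 -123.1  244.6] rot [ 0.37  0.21 -0.1 ]
```

View pics/scene18c.png

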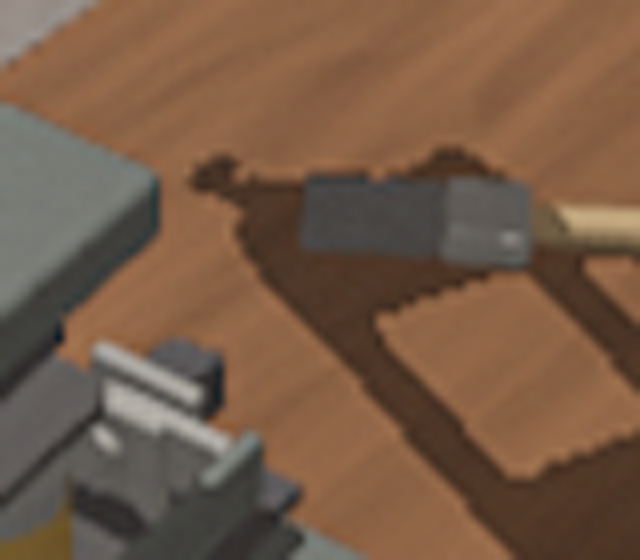

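View pics/top18c.png

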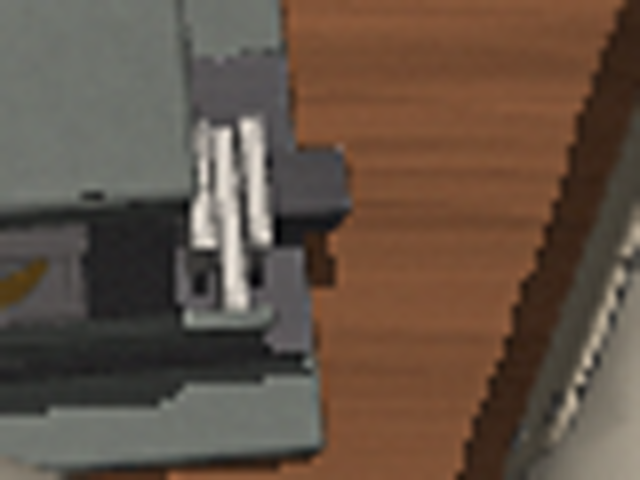

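The pin head sits against the fork and the tip shows through inside at scene crop (105,437). Next I'll check the head's position numerically and find the spoke angles.

Run:
```python
from h import *
uv=np.array([[350,183],[272,183]])/8-.5+[290,130]; print("head ends y'",inv(onz("top",uv,.084))[:,:2])
for n in("top","scene"):
    p,d=load(n,"18"); P=cloud(n,d); m=inv(P.reshape(-1,3)); 
    r=np.hypot(m[:,0],m[:,1]); s=m[(m[:,2]>.246)&(m[:,2]<.30)&(r>.028)&(r<.05)]
    th=np.degrees(np.arctan2(s[:,1],s[:,0]))%360
    h,_=np.histogram(th,36,(0,360)); print(n,"spokes machine-angle hist/10deg",h); 
    for k in range(3):
        pass
    for rr in(.02,.03,.04,.05): 
        q=m[(abs(r-rr)<.004)&(m[:,2]>.246)&(m[:,2]<.31)]; print("r",rr,"z",np.percentile(q[:,2],[10,50,90]) if len(q) else None)
    w=m[(m[:,2]>.268)&(m[:,2]<.30)&(r>.05)&(r<.08)]; (cx,cy),rad=cv2.minEnclosingCircle((w[:,:2]*1000).astype(np.float32)); print("rim centre",cx,cy,rad,np.percentile(w[:,2],[50,95]))
p,d=load("top","18"); cv2.imwrite("pics/t18w.png",cv2.resize(p[110:180,215:285,::-1],None,fx=8,fy=8,interpolation=cv2.INTER_CUBIC))
```

```text
head ends y' [[ 0.0066 -0.2493]
 [ 0.0091 -0.2189]]
top spokes machine-angle hist/10deg [ 0  0  1 19 17  0  0  0  0  0  0  0  0  0  0 12 17  0  0  0  0  0  0  0
  0  0  0 10 22  1  0  0  0  0  0  0]
r 0.02 z [0.2468 0.2672 0.2707]
r 0.03 z [0.268  0.271  0.2732]
r 0.04 z [0.2711 0.2737 0.2763]
r 0.05 z [0.2733 0.278  0.2802]
rim centre 2.401677131652832 -0.5697576999664307 69.64485931396484 [0.2821 0.2856]
scene spokes machine-angle hist/10deg [ 0  0  0 16 21  0  0  0  0  0  0  0  0  0  0 12  5  0  0  0  0  0  0  0
  0  0  0 11 17  4  0  0  0  0  0  0]
r 0.02 z [0.2601 0.2659 0.2684]
r 0.03 z [0.265  0.2689 0.2711]
r 0.04 z [0.2691 0.2724 0.2747]
r 0.05 z [0.2717 0.2756 0.2796]
rim centre 1.2918524742126465 -0.7079013586044312 69.1863784790039 [0.2803 0.2834]
```

View pics/t18w.png

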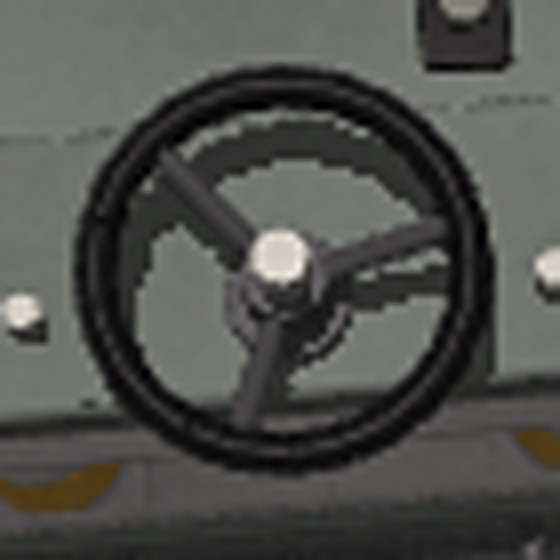

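Run:
```python
from h import *
p,d=load("scene","18"); b=(160,190,280,260); u0,v0,u1,v1=b; cv2.imwrite("pics/s18p.png",cv2.resize(p[v0:v1,u0:u1,::-1],None,fx=6.6,fy=8,interpolation=cv2.INTER_CUBIC))
p,d=load("top","18"); 
for n in("top","scene"):
    p,d=load(n,"18"); m=inv(cloud(n,d).reshape(-1,3))
    s=m[(m[:,0]>-.033)&(m[:,0]<.0)&(abs(m[:,1])<.13)&(m[:,2]>.14)&(m[:,2]<.2)]
    h,e=np.histogram(s[:,2],30,(.14,.2)); print(n,[(round(a,3),int(c)) for a,c in zip(e,h) if c])
    s=m[(m[:,0]>-.06)&(m[:,0]<-.02)&(abs(m[:,1])<.13)&(m[:,2]>.09)&(m[:,2]<.17)]
    print(len(s)); 
    for x in np.arange(-.06,-.02,.004):
        q=s[(s[:,0]>x)&(s[:,0]<x+.004)]; 
        if len(q)>5: print("  x",round(x,3),len(q),np.percentile(q[:,2],[5,25,50,75,95]))
```

```text
top [(np.float64(0.152), 3), (np.float64(0.154), 6), (np.float64(0.156), 8), (np.float64(0.158), 28), (np.float64(0.16), 65), (np.float64(0.162), 75), (np.float64(0.164), 55), (np.float64(0.166), 15), (np.float64(0.168), 2)]
356
  x -0.048 11 [0.0902 0.0905 0.0911 0.0921 0.0929]
  x -0.032 138 [0.1004 0.1347 0.1595 0.1625 0.1655]
  x -0.028 116 [0.098  0.1315 0.162  0.1639 0.166 ]
  x -0.024 89 [0.1022 0.1607 0.1622 0.1635 0.1661]
scene [(np.float64(0.142), 2), (np.float64(0.144), 10), (np.float64(0.146), 29), (np.float64(0.148), 23), (np.float64(0.15), 13), (np.float64(0.152), 16), (np.float64(0.154), 30), (np.float64(0.156), 39), (np.float64(0.158), 110), (np.float64(0.16), 326), (np.float64(0.162), 251), (np.float64(0.164), 34), (np.float64(0.182), 1), (np.float64(0.184), 14), (np.float64(0.186), 36), (np.float64(0.188), 39), (np.float64(0.19), 33), (np.float64(0.192), 38), (np.float64(0.194), 30), (np.float64(0.196), 11)]
729
  x -0.032 237 [0.1033 0.1491 0.1563 0.1596 0.1627]
  x -0.028 301 [0.0959 0.1203 0.1476 0.1607 0.1631]
  x -0.024 190 [0.0986 0.1266 0.1601 0.1621 0.1639]
```

View pics/s18p.png

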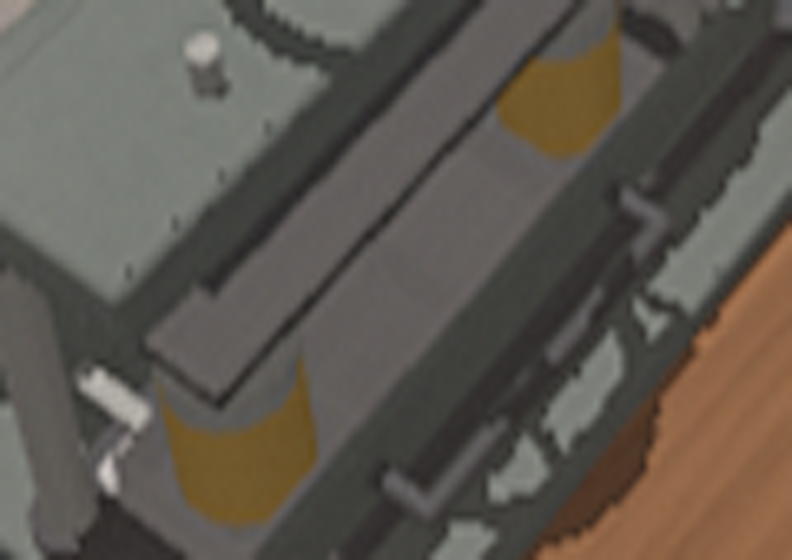

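Plate top is at z ≈ 0.1615, and the spokes are at machine angles 40/160/280°. I'll push a spoke with closed fingers on an orbit and track the plate height.

```bash
cat > pl.py <<'E'
from h import *
CW=np.array([.0015,-.0005])
def plate(tag,lo=.03,hi=.13):
    n="scene"; p,d=load(n,tag); m=inv(cloud(n,d).reshape(-1,3))
    s=m[(m[:,0]>-.027)&(m[:,0]<-.012)&(m[:,1]>lo)&(m[:,1]<hi)&(m[:,2]>.135)&(m[:,2]<.18)]
    h,e=np.histogram(s[:,2],80,(.135,.175)); k=np.argmax(h); z0=e[k]
    q=s[abs(s[:,2]-z0)<.004,2]; print("plate top z",round(np.median(q),5),round(q.mean(),5),len(q))
E
python3 - <<'E'
from pl import *
for t in("12","18"): plate(t)
a=np.radians(220); c=CW+.036*np.array([np.cos(a),np.sin(a)])
go(W([c[0],c[1],.36]),94.45)
E
```

```text
plate top z 0.16174 0.16175 169
plate top z 0.16166 0.16169 169
t 34.4 tcp [ 0.8225 -0.3133  0.3048] yaw 94.56 j [-0.3661  0.7463  0.8347  0.0009  1.5584 -0.4456] F [ 0.0201  1.0632 -1.4855] w 50.0
  delta [ 377.9 -157.2  -55.6] rot [0.13 0.01 0.11]
```

apply_moves([
  {"gripper": 20, "delta_pos": [20, -10, -40], "rotation": [0, 0, 0]},
  {"gripper": 0, "delta_pos": [70, -30, -56], "rotation": [0, 0, 0]},
  {"gripper": 0, "delta_pos": [130, -55, -56], "rotation": [0, 0, 0]},
  {"gripper": 0, "delta_pos": [190, -80, -56], "rotation": [0, 0, 0]},
  {"gripper": 0, "delta_pos": [250, -105, -56], "rotation": [0, 0, 0]},
  {"gripper": 0, "delta_pos": [310, -130, -56], "rotation": [0, 0, 0]},
  {"gripper": 0, "delta_pos": [360, -150, -56], "rotation": [0, 0, 0]},
  {"gripper": 0, "delta_pos": [378, -157, -56], "rotation": [0, 0, 0]},
])

```text
time_s: 35.4
tcp_pos: [0.6309, 0.0534, 0.362]
tool_rot: [2.129, 2.31, 0.002]
force: [-0.7, 0.1, 0.2]
grip_width: 0.0
```

Run:
```python
from pl import *
a=np.radians(220); c=CW+.036*np.array([np.cos(a),np.sin(a)])
go(W([c[0],c[1],.25]),94.45)
p,d=snap("scene","19"); b=(170,120,270,200); u0,v0,u1,v1=b; cv2.imwrite("pics/s19c.png",cv2.resize(p[v0:v1,u0:u1,::-1],None,fx=7,fy=7,interpolation=cv2.INTER_CUBIC))
plate("19")
```

```text
t 35.4 tcp [0.6309 0.0534 0.362 ] yaw 94.66 j [0.0818 0.2745 1.4554 0.0006 1.4106 0.0003] F [-0.7093  0.0886  0.18  ] w 0.0
  delta [ -2.9   4.4 112. ] rot [ 0.06 -0.03  0.21]
plate top z 0.162 0.16194 166
```

View pics/s19c.png

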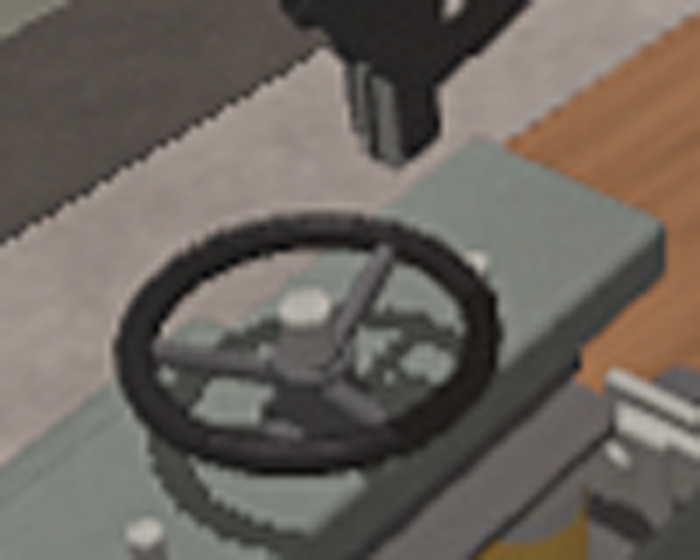

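apply_moves([
  {"gripper": 0, "delta_pos": [-3, 4.5, 10], "rotation": [0, 0, 0]},
  {"gripper": 0, "delta_pos": [-3, 4.5, 30], "rotation": [0, 0, 0]},
  {"gripper": 0, "delta_pos": [-3, 4.5, 55], "rotation": [0, 0, 0]},
  {"gripper": 0, "delta_pos": [-3, 4.5, 70], "rotation": [0, 0, 0]},
  {"gripper": 0, "delta_pos": [-3, 4.5, 80], "rotation": [0, 0, 0]},
  {"gripper": 0, "delta_pos": [-3, 4.5, 90], "rotation": [0, 0, 0]},
  {"gripper": 0, "delta_pos": [-3, 4.5, 100], "rotation": [0, 0, 0]},
  {"gripper": 0, "delta_pos": [-3, 4.5, 107], "rotation": [0, 0, 0]},
])

```text
time_s: 36.45
tcp_pos: [0.638, 0.048, 0.2529]
tool_rot: [2.132, 2.307, 0.0]
force: [-0.0, -0.6, 0.4]
grip_width: 0.0001
```

```bash
cat >> pl.py <<'E'
def orbit(a0,step,rho=.036,z=.254,n=8,yaw=94.45):
    s=ctrl.read_state(); T=R.from_rotvec(s["tool_rot"]); q=inv(s["tcp_pos"])[:2]-CW
    print("t",round(s["time_s"],2),"ang",np.degrees(np.arctan2(q[1],q[0])).round(1)%360,"rho",np.hypot(*q).round(4),"z",s["tcp_pos"][2].round(4),"F",s["force"],"Fm",s["force"]@M3)
    for i in range(1,n+1):
        a=np.radians(a0-step*i); c=CW+rho*np.array([np.cos(a),np.sin(a)])
        print(round(a0-step*i),(T.inv().apply(W([c[0],c[1],z])-s["tcp_pos"])*1000).round(1))
E
python3 - <<'E'
from pl import *
orbit(220,8)
p,d=snap("scene","20"); b=(170,100,270,200); u0,v0,u1,v1=b; cv2.imwrite("pics/s20c.png",cv2.resize(p[v0:v1,u0:u1,::-1],None,fx=6,fy=6,interpolation=cv2.INTER_CUBIC))
plate("20")
E
```

```text
t 36.45 ang 225.8 rho 0.0365 z 0.2529 F [-0.0224 -0.5793  0.4314] Fm [-0.0673 -0.5758  0.4314]
212 [ 7.1 -5.  -1.1]
204 [11.5 -7.4 -1.1]
196 [16.3 -9.1 -1.1]
188 [ 21.2 -10.1  -1.1]
180 [ 26.2 -10.5  -1.1]
172 [ 31.2 -10.1  -1.1]
164 [36.1 -9.1 -1.1]
156 [40.8 -7.4 -1.1]
plate top z 0.16169 0.16158 165
```

View pics/s20c.png

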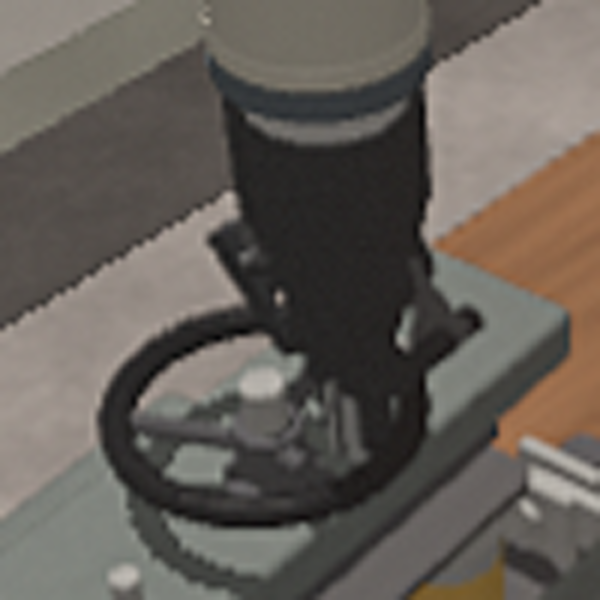

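The fingertip is in the gap between spokes with no contact. Starting the orbit.

apply_moves([
  {"gripper": 0, "delta_pos": [7, -5, -1], "rotation": [0, 0, 0]},
  {"gripper": 0, "delta_pos": [11.5, -7.5, -1], "rotation": [0, 0, 0]},
  {"gripper": 0, "delta_pos": [16.5, -9, -1], "rotation": [0, 0, 0]},
  {"gripper": 0, "delta_pos": [21, -10, -1], "rotation": [0, 0, 0]},
  {"gripper": 0, "delta_pos": [26, -10.5, -1], "rotation": [0, 0, 0]},
  {"gripper": 0, "delta_pos": [31, -10, -1], "rotation": [0, 0, 0]},
  {"gripper": 0, "delta_pos": [36, -9, -1], "rotation": [0, 0, 0]},
  {"gripper": 0, "delta_pos": [41, -7.5, -1], "rotation": [0, 0, 0]},
])

```text
time_s: 37.5
tcp_pos: [0.6272, 0.0875, 0.2546]
tool_rot: [2.132, 2.306, -0.002]
force: [-0.2, -5.7, 1.0]
grip_width: 0.0003
```

Run:
```python
from pl import *
orbit(156,8)
p,d=snap("scene","21"); b=(170,100,270,200); u0,v0,u1,v1=b; cv2.imwrite("pics/s21c.png",cv2.resize(p[v0:v1,u0:u1,::-1],None,fx=6,fy=6,interpolation=cv2.INTER_CUBIC))
plate("21")
```

```text
t 37.5 ang 157.2 rho 0.0359 z 0.2546 F [-0.1512 -5.7021  1.049 ] Fm [-0.5932 -5.6732  1.049 ]
148 [5.1 2.6 0.6]
140 [9.2 5.6 0.6]
132 [12.8  9.   0.6]
124 [15.9 13.   0.6]
116 [18.4 17.4  0.5]
108 [20.3 22.   0.5]
100 [21.5 26.9  0.5]
92 [22.  31.9  0.5]
plate top z 0.16043 0.16034 174
```

View pics/s21c.png

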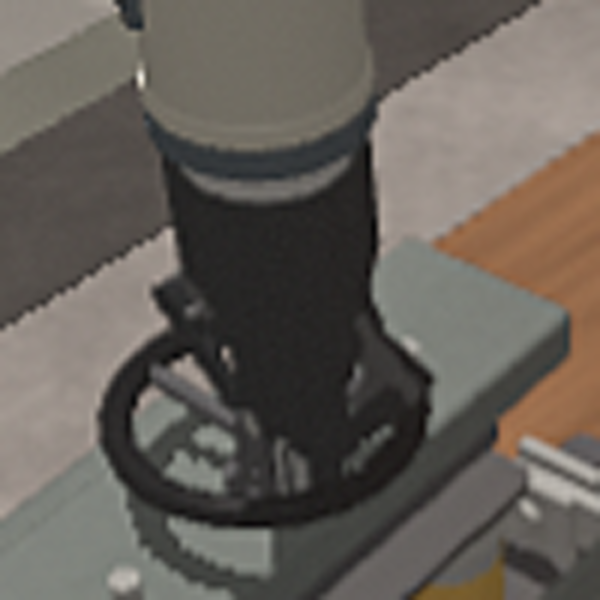

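The plate dropped 1.2 mm and the wheel turns. Continuing.

apply_moves([
  {"gripper": 0, "delta_pos": [5, 2.5, 0], "rotation": [0, 0, 0]},
  {"gripper": 0, "delta_pos": [9, 5.5, 0], "rotation": [0, 0, 0]},
  {"gripper": 0, "delta_pos": [13, 9, 0], "rotation": [0, 0, 0]},
  {"gripper": 0, "delta_pos": [16, 13, 0], "rotation": [0, 0, 0]},
  {"gripper": 0, "delta_pos": [18.5, 17.5, 0], "rotation": [0, 0, 0]},
  {"gripper": 0, "delta_pos": [20.5, 22, 0], "rotation": [0, 0, 0]},
  {"gripper": 0, "delta_pos": [21.5, 27, 0], "rotation": [0, 0, 0]},
  {"gripper": 0, "delta_pos": [22, 32, 0], "rotation": [0, 0, 0]},
])

```text
time_s: 38.55
tcp_pos: [0.657, 0.1132, 0.2539]
tool_rot: [-2.131, -2.306, 0.002]
force: [-4.4, -2.2, 0.2]
grip_width: -0.0001
```

Run:
```python
from pl import *
orbit(92,9); snap("scene","22"); plate("22")
```

```text
t 38.55 ang 92.3 rho 0.0374 z 0.2539 F [-4.3853 -2.2125  0.1578] Fm [-4.5438 -1.8656  0.1578]
83 [-1.6  5.9 -0.1]
74 [-2.7 11.4 -0.2]
65 [-4.7 16.7 -0.2]
56 [-7.5 21.6 -0.2]
47 [-11.   26.   -0.2]
38 [-15.2  29.8  -0.2]
29 [-19.9  32.9  -0.2]
20 [-25.   35.3  -0.2]
plate top z 0.15748 0.15739 157
```

apply_moves([
  {"gripper": 0, "delta_pos": [-1, 6, 0], "rotation": [0, 0, 0]},
  {"gripper": 0, "delta_pos": [-2.5, 11.5, 0], "rotation": [0, 0, 0]},
  {"gripper": 0, "delta_pos": [-4.5, 16.5, 0], "rotation": [0, 0, 0]},
  {"gripper": 0, "delta_pos": [-7.5, 21.5, 0], "rotation": [0, 0, 0]},
  {"gripper": 0, "delta_pos": [-11, 26, 0], "rotation": [0, 0, 0]},
  {"gripper": 0, "delta_pos": [-15, 30, 0], "rotation": [0, 0, 0]},
  {"gripper": 0, "delta_pos": [-20, 33, 0], "rotation": [0, 0, 0]},
  {"gripper": 0, "delta_pos": [-25, 35.5, 0], "rotation": [0, 0, 0]},
])

```text
time_s: 39.6
tcp_pos: [0.6952, 0.0909, 0.2546]
tool_rot: [-2.132, -2.307, -0.002]
force: [-3.4, 4.6, 0.8]
grip_width: -0.0001
```

Run:
```python
from pl import *
orbit(20,9); snap("scene","23"); plate("23")
p,d=load("scene","23"); b=(160,90,290,260); u0,v0,u1,v1=b; cv2.imwrite("pics/s23c.png",cv2.resize(p[v0:v1,u0:u1,::-1],None,fx=4,fy=3.5,interpolation=cv2.INTER_CUBIC))
```

```text
t 39.6 ang 19.1 rho 0.037 z 0.2546 F [-3.4472  4.5879  0.7505] Fm [-3.0809  4.8416  0.7505]
11 [-5.2  0.4  0.6]
2 [-10.8   1.    0.5]
-7 [-16.5   0.8   0.5]
-16 [-22.   -0.3   0.5]
-25 [-27.3  -2.3   0.5]
-34 [-32.2  -5.1   0.5]
-43 [-36.6  -8.6   0.5]
-52 [-40.4 -12.8   0.5]
plate top z 0.1545 0.15446 169
```

View pics/s23c.png

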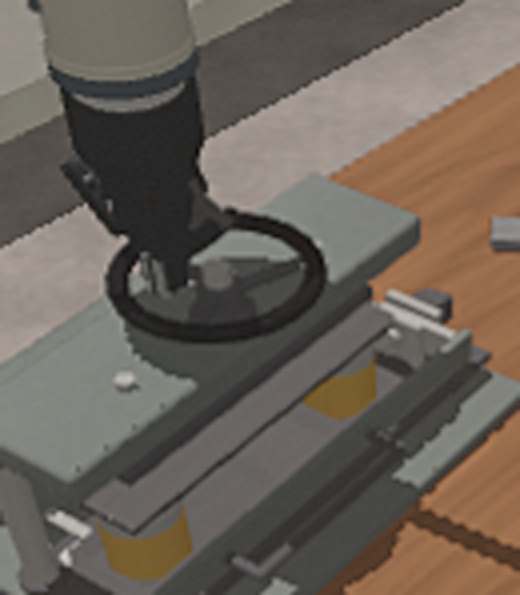

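apply_moves([
  {"gripper": 0, "delta_pos": [-5, 0.5, 0], "rotation": [0, 0, 0]},
  {"gripper": 0, "delta_pos": [-11, 1, 0], "rotation": [0, 0, 0]},
  {"gripper": 0, "delta_pos": [-16.5, 1, 0], "rotation": [0, 0, 0]},
  {"gripper": 0, "delta_pos": [-22, 0, 0], "rotation": [0, 0, 0]},
  {"gripper": 0, "delta_pos": [-27, -2, 0], "rotation": [0, 0, 0]},
  {"gripper": 0, "delta_pos": [-32, -5, 0], "rotation": [0, 0, 0]},
  {"gripper": 0, "delta_pos": [-36.5, -8.5, 0], "rotation": [0, 0, 0]},
  {"gripper": 0, "delta_pos": [-40.5, -13, 0], "rotation": [0, 0, 0]},
])

```text
time_s: 40.65
tcp_pos: [0.6873, 0.0494, 0.2558]
tool_rot: [2.13, 2.304, 0.007]
force: [3.4, 3.5, 1.2]
grip_width: -0.0002
```

Run:
```python
from pl import *
orbit(-52,9); snap("scene","24"); plate("24")
```

```text
t 40.65 ang 309.7 rho 0.0373 z 0.2558 F [3.4144 3.452  1.1765] Fm [3.6719 3.1767 1.1765]
-61 [-2.8 -6.4  1.8]
-70 [ -5.1 -11.5   1.8]
-79 [ -6.6 -16.9   1.7]
-88 [ -7.3 -22.6   1.7]
-97 [ -7.  -28.2   1.7]
-106 [ -5.9 -33.7   1.6]
-115 [ -3.9 -39.    1.6]
-124 [ -1.1 -43.9   1.6]
plate top z 0.15081 0.15082 169
```

apply_moves([
  {"gripper": 0, "delta_pos": [-3, -6.5, 1.5], "rotation": [0, 0, 0]},
  {"gripper": 0, "delta_pos": [-5, -11.5, 1.5], "rotation": [0, 0, 0]},
  {"gripper": 0, "delta_pos": [-6.5, -17, 1.5], "rotation": [0, 0, 0]},
  {"gripper": 0, "delta_pos": [-7.5, -22.5, 1.5], "rotation": [0, 0, 0]},
  {"gripper": 0, "delta_pos": [-7, -28, 1.5], "rotation": [0, 0, 0]},
  {"gripper": 0, "delta_pos": [-6, -33.5, 1.5], "rotation": [0, 0, 0]},
  {"gripper": 0, "delta_pos": [-4, -39, 1.5], "rotation": [0, 0, 0]},
  {"gripper": 0, "delta_pos": [-1, -44, 1.5], "rotation": [0, 0, 0]},
])

```text
time_s: 41.7
tcp_pos: [0.6433, 0.0437, 0.2538]
tool_rot: [2.129, 2.303, 0.004]
force: [5.7, -2.8, -0.9]
grip_width: 0.0001
```

Run:
```python
from pl import *
orbit(-124,6); snap("scene","25"); plate("25")
```

```text
t 41.7 ang 236.5 rho 0.0371 z 0.2538 F [ 5.7442 -2.7835 -0.8604] Fm [ 5.5109 -3.2208 -0.8604]
-130 [ 3.4 -2.6 -0.2]
-136 [ 6.  -5.4 -0.3]
-142 [ 8.8 -7.9 -0.3]
-148 [ 11.9 -10.   -0.3]
-154 [ 15.2 -11.8  -0.3]
-160 [ 18.7 -13.3  -0.3]
-166 [ 22.3 -14.4  -0.3]
-172 [ 26.  -15.1  -0.3]
plate top z 0.14935 0.14919 170
```

The plate stopped falling at 0.1493, about 12.3 mm below its start, so it has met the lids; compression is about 1.5 mm. About 100° more will give roughly 6 mm.

apply_moves([
  {"gripper": 0, "delta_pos": [3.5, -2.5, 0], "rotation": [0, 0, 0]},
  {"gripper": 0, "delta_pos": [6, -5.5, 0], "rotation": [0, 0, 0]},
  {"gripper": 0, "delta_pos": [9, -8, 0], "rotation": [0, 0, 0]},
  {"gripper": 0, "delta_pos": [12, -10, 0], "rotation": [0, 0, 0]},
  {"gripper": 0, "delta_pos": [15, -12, 0], "rotation": [0, 0, 0]},
  {"gripper": 0, "delta_pos": [18.5, -13.5, 0], "rotation": [0, 0, 0]},
  {"gripper": 0, "delta_pos": [22.5, -14.5, 0], "rotation": [0, 0, 0]},
  {"gripper": 0, "delta_pos": [26, -15, 0], "rotation": [0, 0, 0]},
])

```text
time_s: 42.75
tcp_pos: [0.6254, 0.0678, 0.2536]
tool_rot: [2.13, 2.304, -0.0]
force: [2.7, -6.6, 1.9]
grip_width: -0.0001
```

Run:
```python
from pl import *
orbit(-172,6); snap("scene","26"); plate("26")
```

```text
t 42.75 ang 188.6 rho 0.0369 z 0.2536 F [ 2.6507 -6.596   1.9207] Fm [ 2.1309 -6.7818  1.9207]
-178 [ 4.2  0.5 -0.4]
-184 [ 8.   0.5 -0.5]
-190 [11.7  1.  -0.5]
-196 [15.4  1.9 -0.5]
-202 [19.   3.1 -0.5]
-208 [22.4  4.7 -0.5]
-214 [25.6  6.6 -0.5]
-220 [28.6  8.9 -0.5]
plate top z 0.14918 0.1489 160
```

Plate is unchanged after 48° more, so it is on the lids. One more chunk of about 48°.

apply_moves([
  {"gripper": 0, "delta_pos": [4, 0.5, 0], "rotation": [0, 0, 0]},
  {"gripper": 0, "delta_pos": [8, 0.5, 0], "rotation": [0, 0, 0]},
  {"gripper": 0, "delta_pos": [11.5, 1, 0], "rotation": [0, 0, 0]},
  {"gripper": 0, "delta_pos": [15.5, 2, 0], "rotation": [0, 0, 0]},
  {"gripper": 0, "delta_pos": [19, 3, 0], "rotation": [0, 0, 0]},
  {"gripper": 0, "delta_pos": [22.5, 4.5, 0], "rotation": [0, 0, 0]},
  {"gripper": 0, "delta_pos": [25.5, 6.5, 0], "rotation": [0, 0, 0]},
  {"gripper": 0, "delta_pos": [28.5, 9, 0], "rotation": [0, 0, 0]},
])

```text
time_s: 43.8
tcp_pos: [0.6305, 0.0969, 0.2529]
tool_rot: [2.132, 2.306, -0.005]
force: [-3.3, -5.6, 2.2]
grip_width: -0.0
```

Run:
```python
from pl import *
orbit(-220,-3); snap("scene","27"); plate("27")
```

```text
t 43.8 ang 141.6 rho 0.0372 z 0.2529 F [-3.2557 -5.6297  2.2248] Fm [-3.6827 -5.3602  2.2248]
-217 [-1.4  0.4 -1.1]
-214 [-3.  -0.7 -1.1]
-211 [-4.6 -1.7 -1.1]
-208 [-6.2 -2.7 -1.1]
-205 [-7.9 -3.5 -1.1]
-202 [-9.6 -4.3 -1.1]
-199 [-11.4  -4.9  -1.1]
-196 [-13.2  -5.5  -1.1]
plate top z 0.14926 0.14909 173
```

Turned about 125° past touch, or about 5.5 mm of compression. Backing off the spoke and lifting out.

apply_moves([
  {"gripper": 0, "delta_pos": [-3, -0.5, 0], "rotation": [0, 0, 0]},
  {"gripper": 0, "delta_pos": [-6, -2.5, 0], "rotation": [0, 0, 0]},
  {"gripper": 0, "delta_pos": [-9, -4, 0], "rotation": [0, 0, 0]},
  {"gripper": 0, "delta_pos": [-9, -4, -10], "rotation": [0, 0, 0]},
  {"gripper": 0, "delta_pos": [-9, -4, -35], "rotation": [0, 0, 0]},
  {"gripper": 0, "delta_pos": [-9, -4, -70], "rotation": [0, 0, 0]},
  {"gripper": 0, "delta_pos": [-9, -4, -100], "rotation": [0, 0, 0]},
  {"gripper": 0, "delta_pos": [-9, -4, -120], "rotation": [0, 0, 0]},
])

```text
time_s: 44.85
tcp_pos: [0.6281, 0.0895, 0.3755]
tool_rot: [2.131, 2.306, 0.003]
force: [-0.4, -0.8, -1.1]
grip_width: -0.0001
```

apply_moves([
  {"gripper": 0, "delta_pos": [-50, 0, -10], "rotation": [0, 0, 0]},
  {"gripper": 0, "delta_pos": [-100, -20, -20], "rotation": [0, 0, 0]},
  {"gripper": 0, "delta_pos": [-150, -50, -20], "rotation": [0, 0, 0]},
  {"gripper": 0, "delta_pos": [-200, -90, -20], "rotation": [0, 0, 0]},
  {"gripper": 0, "delta_pos": [-250, -130, -20], "rotation": [0, 0, 0]},
  {"gripper": 0, "delta_pos": [-300, -170, -20], "rotation": [0, 0, 0]},
  {"gripper": 0, "delta_pos": [-340, -200, -20], "rotation": [0, 0, 0]},
  {"gripper": 0, "delta_pos": [-340, -200, -20], "rotation": [0, 0, 0]},
])

```text
time_s: 45.85
tcp_pos: [0.4532, -0.268, 0.3939]
tool_rot: [2.136, 2.301, -0.001]
force: [0.0, 1.0, 0.6]
grip_width: 0.0001
```

Run:
```python
from pl import *
for n in("scene","top"): snap(n,"28")
plate("28")
for n in("top","scene"):
    p,d=load(n,"28"); m=inv(cloud(n,d).reshape(-1,3)); r=np.hypot(m[:,0]-CW[0],m[:,1]-CW[1]); s=m[(m[:,2]>.255)&(m[:,2]<.30)&(r>.028)&(r<.05)]
    th=np.degrees(np.arctan2(s[:,1],s[:,0]))%120; print(n,"spoke angle mod120",np.degrees(np.angle(np.exp(1j*np.radians(th*3)).mean()))/3%120)
    p0,d0=load(n,"18"); m=inv(cloud(n,d0).reshape(-1,3)); r=np.hypot(m[:,0]-CW[0],m[:,1]-CW[1]); s=m[(m[:,2]>.255)&(m[:,2]<.30)&(r>.028)&(r<.05)]
    th=np.degrees(np.arctan2(s[:,1],s[:,0]))%120; print("  was",np.degrees(np.angle(np.exp(1j*np.radians(th*3)).mean()))/3%120)
p,d=load("scene","28"); b=(160,120,330,260); u0,v0,u1,v1=b; cv2.imwrite("pics/s28c.png",cv2.resize(p[v0:v1,u0:u1,::-1],None,fx=4.6,fy=4.2,interpolation=cv2.INTER_CUBIC))
print(ctrl.read_state()["time_s"],ctrl.read_state()["tcp_pos"])
```

```text
plate top z 0.14924 0.14921 167
top spoke angle mod120 112.48915307657515
  was 40.91263215953279
scene spoke angle mod120 113.48927926109967
  was 40.936868834181425
45.95 [ 0.4549 -0.2656  0.3936]
```

View pics/s28c.png

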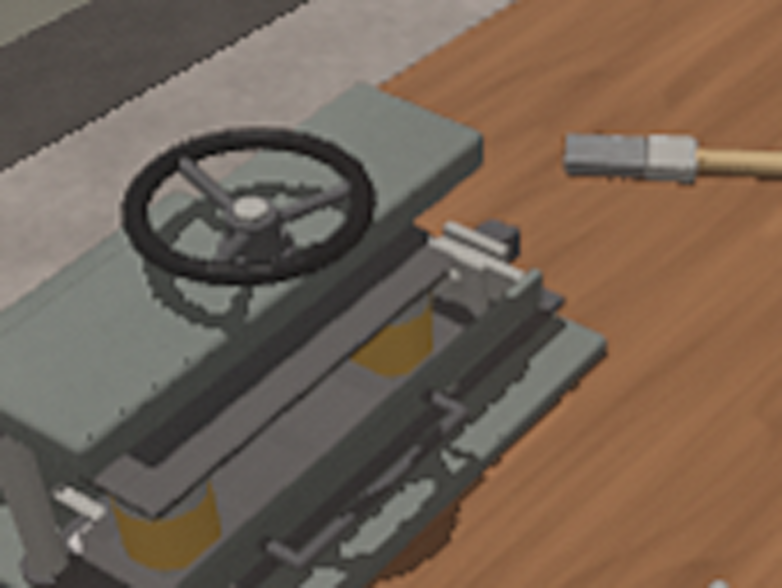

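View pics/top28.png

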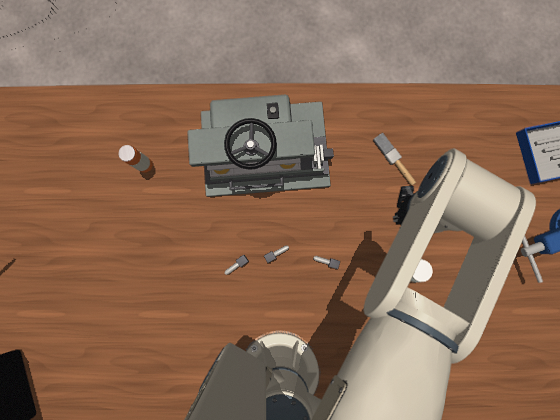

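Wheel turned 408° in total and touch was at about 279°, so compression is about 5.7 mm. A last numeric check of the pin head, then hand in.

Run:
```python
from pl import *
for t in("18","28"):
    for n,z in(("top",.084),("scene",.084)):
        p,d=load(n,t); m=inv(cloud(n,d).reshape(-1,3)); s=m[(m[:,2]>.06)&(m[:,2]<.1)&(m[:,1]<-.219)&(m[:,1]>-.27)&(abs(m[:,0]-.009)<.03)]
        print(t,n,len(s),s.min(0),s.max(0),np.median(s,0))
    P,d=load("scene",t); m=inv(cloud("scene",d).reshape(-1,3)); s=m[(m[:,2]>.06)&(m[:,2]<.08)&(m[:,1]<-.15)&(m[:,1]>-.183)&(abs(m[:,0]-.009)<.015)]; print("tip",len(s),s.max(0) if len(s) else 0)
ctrl.job_done()
```

```text
18 top 96 [-0.0068 -0.2494  0.0638] [ 0.023  -0.2193  0.0887] [ 0.0058 -0.2343  0.0809]
18 scene 52 [-0.0061 -0.25    0.0613] [ 0.0224 -0.2239  0.0839] [ 0.0028 -0.2379  0.0795]
tip 25 [ 0.014  -0.165   0.0796]
28 top 99 [-0.0077 -0.2493  0.0605] [ 0.0231 -0.2193  0.0863] [ 0.0054 -0.2338  0.0807]
28 scene 49 [-0.0051 -0.2503  0.061 ] [ 0.0233 -0.2252  0.084 ] [ 0.0033 -0.2388  0.0784]
tip 18 [ 0.0113 -0.1652  0.0796]
the job is handed in; nothing more can be done
```

The paint shaker is set up and the job is handed in at about 46 s; no verdict is reported.

**What I did:** Only two tins were on the bench. I stood them upright in the leftmost and rightmost pockets and pushed the tray home, where the force at the stop rose to 14 N. I put the rightmost pin through fork and lug until its head met the fork. Then I turned the handwheel with closed fingers against a spoke.

**Last checks:**
- **Tins:** both stand in their pockets under the plate.
- **Tray:** it did not move again after reaching the stop, and the pin went through fork and lug without force.
- **Pin:** the back of the head is at machine y ≈ -0.249 m in both views, which puts the seating face within about 2–3 mm of the fork's face. The tip shows about 50 mm past the outer face, and the pin did not move while I turned the wheel.
- **Plate:** it stopped falling after 12.4 mm. The wheel turned about 408° and touch came at about 280°. That is roughly 0.36 turn past touch, with the springs pressed together by about 5.7 mm.
- **Things to leave alone:** the aerosol and brush look unmoved. The arm hid part of the jar in the last picture, but what shows of it is in the same place.

No check failed. The small disagreements were 1–2 mm camera differences and an uncertainty of about 0.5 mm in where the plate first touched.

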